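# Beetle block from the specimen bin to the microscope

## Task

Lift the long resin block with the beetle out of the specimen bin: one end is tucked under the bin's turned-in lip, so tilt the other end up and draw the block out from under it. Lay it gently, white backing down, lengthways on the middle of the black disc of the pulled-out microscope stage, let go, then slide the stage fully home (it has an upright fin to take hold of) so that the beetle sits under the lens. Leave the other blocks in their places in the bin and do not disturb the jar or the dish.

Things in the scene. Friction and masses are not known exactly. Their poses are not given: they have to be found in the camera images.
- beetle_center (a point): Centre (half-way up) of the block to fetch: clear resin, 100 long x 40 wide x 30 mm high, a dark beetle in it, white backing underneath, 0.14 kg. x along its length, y across, z up. Lies flat in one of three places side by side in the bin, length along the bin's x, over 25 mm clear on both sides; 17 to 25 mm of its -x end is under the lip, 6 to 11 mm free between its +x end and the far wall.
- shell_center (a point): Centre of a round clear resin puck, 64 mm in diameter and 30 mm high, with a snail shell in it; bystander lying in the bin, stays there.
- moth_center (a point): Centre of a nearly square clear resin block, 62 x 60 mm and 30 mm high, with a moth in it; bystander lying in the bin, stays there.
- bin_floor (a point): Point on the grey bin's floor, 5 mm above bench. Bin is fixed, open on top; x points away from the lip, y along it, z up. Inside x -62 to +56, y -140 to +140 mm. Above this point: far (+x) and side walls 30 mm high; near wall (-x, robot side) has a lip turned inwards over x -67 to -32 mm, full y width, underside 44, top 49 mm up. Walls and lip 5 mm thick.
- lens_axis (a point): Point straight below the microscope lens, level with the stage's upper face (45 mm above bench). Microscope fixed. y: direction in which the stage slides in; x across; z up. Lens barrel, 72 to 88 mm in diameter, hangs over this point, underside 145 mm above it; head and column above and to +y. Keep the gripper clear of them.
- stage_disc (a point): Middle of the black disc (90 mm diameter, flush) on the upper face of the sliding aluminium stage, same axes as lens_axis. The stage plate reaches 55 mm to each side in x and 70 mm in y, with a 50 mm wide tongue on the -y side to 129 mm. When the stage is home this point coincides with lens_axis.
- stage_fin (a point): Centre of the black upright fin by which the stage is moved: 14 mm thick in x, 30 mm long in y (the sliding direction), 105 mm to -y of the disc's middle; this point is 21 mm above the stage's upper face, the fin's top 41 mm above it. Same axes as lens_axis.
- stage (a joint): How far the stage has been slid in, m: 0 pulled right out (towards -y of lens_axis), 0.160 fully home against its stop. It runs with about 2 N of friction and stays where it is left; it starts between 0 and 0.03.
- jar_mid (a point): Middle of a closed glass jar, 64 mm in diameter, 90 mm high, standing on the bench; bystander.
- dish_mid (a point): Middle of a white shallow dish, 90 mm in diameter, 18 mm high, on the bench; bystander.
There are look-alikes about, which are no part of the job. What is shaped like the part that bears beetle_center but orange or red is not meant.

How it is judged:
By the outcome, as a careful person would: the job done as asked, in the order asked, and still so for the second after the job is handed in, with the robot touching nothing.
It also fails if it takes over 58 s, if anything falls off the work surface, if the arm or the gripper's body presses on something with over 40 N, if the wrist force passes 120 N, or if a joint passes its speed limit or range.

## Robot

A 6-joint arm with a two-finger parallel gripper is mounted at the origin on the work surface. World frame = base frame: x ahead of the robot, y to its left, z up, the work surface at z = 0. Lengths are in m, angles in rad, forces in N, time in s.
With the tool pointing down it reaches from about 0.375 to 0.825 m from the base axis. Payload 5.5 kg.
Tool frame: the origin (TCP) lies midway between the tips of the shut fingers; the grasp point (between the pads) lies 19 mm behind it; y points along the fingers, x is the direction in which the jaws open and shut, and the axes are right-handed (so a half turn about y gives the same grasp; the last joint's range is limited). The gripper opens to 85 mm and grips with 20 to 120 N. Pads are 22 mm wide; open, the fingers measure 114 mm over their backs; the gripper's body (76 mm by 85 mm) begins 54 mm behind the grasp point. The pads swing forward as they close: fully open they stand 13 mm farther back than shut.
Start: joints at [-1.346, 0.314, -0.047, 1.21, 0, 1.571], TCP at [0.134, -0.585, 0.231] pointing down, gripper open.
Joint ranges: [-2.67, 2.67], [-0.69, 1.73], [-1.03, 1.25], [-2.08, 2.16], [-1.42, 1.45], [-3.14, 3.14]. Speed limits (rad/s): [2.39, 2.39, 3.01, 3.14, 3.14, 3.14].

## Interface

Orientations are given as a rotation vector (axis times angle).
In Python, from workcell import robot gives the robot as it stands.
- The arm moves only by the tool apply_moves, never from a script. Its argument "motion" is one flat list of numbers, 7 for each row, row after row: the shift along the tool's x, y, z in m, then the turn, a rotation vector about the tool's x, y, z in rad, then the finger opening in m, from 0 to 0.0854. A call has 1 to 8 rows; each row is the pose to reach, as a shift and turn from the pose commanded when the call began, along the tool's axes at that moment; what a row does not reach only later rows make up. A row lasts 1/12 s, in which the tool goes at most 41.7 mm and 7.16 degrees, less where a joint would pass 70% of its speed; a pose out of reach is approached as far as the arm can. A call with a gripper value outside its range is refused whole. The fingers move at their own pace and stop on an object; "squeeze" is the grip in N (left out, the last holds). Time passes only in rows, so rows that repeat a pose let the fingers close. It gives the time, the measured TCP pose, the force and the opening at its end, in the units of the state.
- robot.get_state(): the state, without advancing time (a new reading comes with each control period).
- robot.get_image(name): name is "scene" or "top" or "wrist"; returns a dict with "image" (400x640x3 uint8, red, green, blue), "fx", "fy", "cx", "cy" (pixels), "xyz" and "orientation" of the camera in the world. Camera axes: x right, y down, z forward; pixel columns grow to the right and rows downward; lengths in m; the calibration is good to about 2 mm. A picture is of the moment at which its call begins. There is no depth.
- robot.hand_in(): hands the job in, once; it reports no verdict.
The state is a dict: "clock": time; "qpos": joint angles; "joint_velocities": joint speeds; "joint_efforts": joint torques, N m; "tool_pos": TCP position; "tcp_rot": TCP orientation; "wrist_force": force on the tool from outside, world axes, zero at the start; "moment": the same for the moment, N m; "gripper_width": finger opening in m.
Only numpy, scipy, OpenCV 4.12 (cv2) and the standard library are available. Lean on these libraries where they do the work, as an engineer would, in place of code of your own. Each camera call takes 0.05 s, during which the arm holds its last target.

## Working session

There is one attempt and no reset: what is moved stays moved. The work goes in short steps, Python scripts to look and compute and a tool call to move; the robot and the scene stay as the last step left them, time stands still between calls to the robot, and variables do not carry over. Pictures are saved under pics/ and viewed, and the job is handed in when it is done.

Besides the shell and the picture viewer there is one more tool, called as name(argument=value, ...) on one line, values as JSON. apply_moves: Moves the arm, as the interface text tells. Its arguments: {"type":"object","properties":{"motion":{"type":"array"},"squeeze":{"type":"number"}},"required":["motion"]}

```bash
ls; mkdir -p pics; cat > h.py <<'E'
import numpy as np, cv2
from scipy.spatial.transform import Rotation as R
from workcell import robot
def snap(name,tag):
    d=robot.get_image(name); im=d['image']; cv2.imwrite(f'pics/{tag}.png',im[:,:,::-1])
    np.save(f'pics/{tag}.npy',{k:v for k,v in d.items()},allow_pickle=True)
    return d
def load(tag): return np.load(f'pics/{tag}.npy',allow_pickle=True).item()
def rot(o):
    o=np.array(o,float)
    if o.shape==(3,3): return o
    return (R.from_rotvec(o) if o.size==3 else R.from_quat(o)).as_matrix()
def ray(d,u,v):
    r=np.array([(u-d['cx'])/d['fx'],(v-d['cy'])/d['fy'],1.])
    return np.array(d['xyz']),rot(d['orientation'])@r
def onz(d,u,v,z):
    c,r=ray(d,u,v); return c+r*(z-c[2])/r[2]
def tri(obs):
    A=np.zeros((3,3));b=np.zeros(3)
    for d,u,v in obs:
        c,r=ray(d,u,v); r/=np.linalg.norm(r);P=np.eye(3)-np.outer(r,r);A+=P;b+=P@c
    p=np.linalg.solve(A,b)
    res=[np.linalg.norm((np.eye(3)-np.outer(r,r)/(r@r))@(p-c)) for c,r in (ray(*o) for o in obs)]
    return p,res
def proj(d,p):
    q=rot(d['orientation']).T@(np.array(p)-np.array(d['xyz'])); return d['fx']*q[0]/q[2]+d['cx'],d['fy']*q[1]/q[2]+d['cy']
E
python3 - <<'E'
from h import *
print(robot.get_state())
for n in ('scene','top','wrist'):
    d=snap(n,n+'0'); print(n,d['fx'],d['cx'],d['cy'],d['xyz'],d['orientation'])
E
```

```text
pics
{'clock': 0.0, 'qpos': array([-1.34602564e+00,  3.14215105e-01, -4.81003557e-02,  1.21025293e+00,
       -4.11203967e-05,  1.57078897e+00]), 'joint_velocities': array([ 0.00136355, -0.00073336,  0.00012917, -0.00158858,  0.00012166,
       -0.00047256]), 'joint_efforts': array([ 2.72641291e-04, -5.39592791e+01,  3.39747190e+01,  1.91320642e-02,
        1.87290038e-05, -7.67847865e-06]), 'tool_pos': array([ 0.13357931, -0.58431045,  0.23043183]), 'tcp_rot': array([-1.30606498,  1.04304154, -1.04068269]), 'wrist_force': array([ 0.40790324,  0.53544539, -0.12888752]), 'moment': array([ 0.03156276, -0.02170435, -0.03170689]), 'gripper_width': 0.08520977605109405}
scene 464.2572467635414 315.41513917890916 201.86547409397235 [ 1.20885828 -0.37460586  1.3677878 ] [-2.27616558 -1.42347553  0.37511956]
top 493.12095527038167 316.69146590445916 203.42301976805672 [ 0.3077936  -0.06495733  1.34941424] [-2.0896919  2.1414994 -0.195738 ]
wrist 281.4196576367229 317.76862752225816 203.30336285053303 [ 0.19898147 -0.56899788  0.37345973] [ 2.28295193 -1.81934882 -0.24990361]
```

View pics/scene0.png

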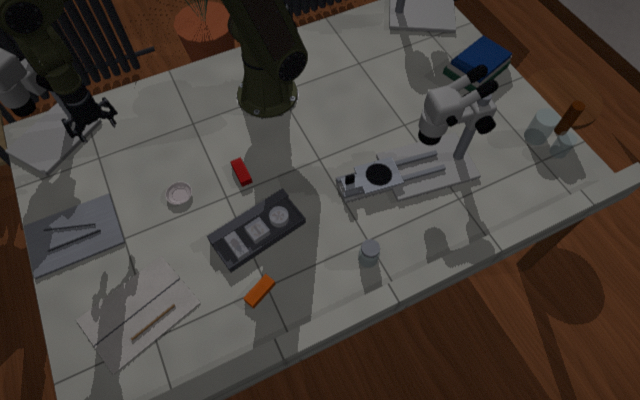

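View pics/top0.png

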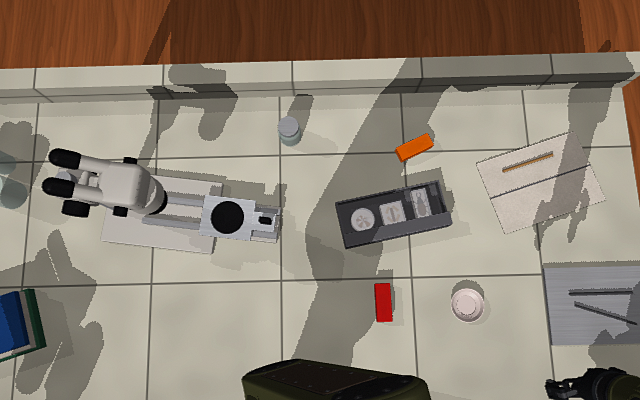

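View pics/wrist0.png

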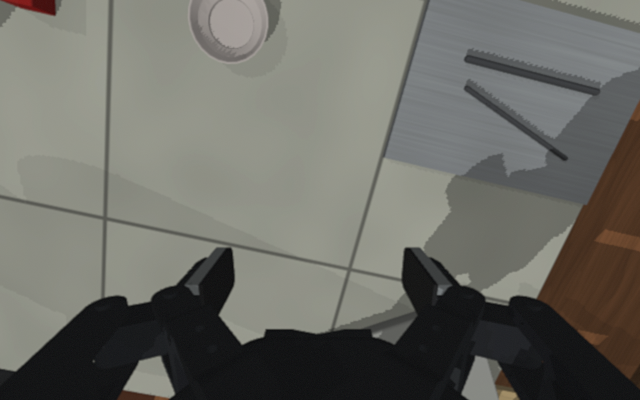

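```bash
python3 - <<'E'
import cv2,numpy as np
t=cv2.imread('pics/top0.png');s=cv2.imread('pics/scene0.png')
def crop(im,x,y,w,h,f,n,g=1.6):
    c=cv2.resize(im[y:y+h,x:x+w],None,fx=f,fy=f,interpolation=cv2.INTER_CUBIC); c=np.clip(c*g,0,255).astype('uint8')
    cv2.imwrite('pics/'+n+'.png',c)
crop(t,330,170,130,85,6,'t_bin'); crop(t,90,150,200,110,4,'t_stage',1); crop(s,200,180,120,95,6,'s_bin'); crop(s,330,130,150,90,5,'s_stage')
E
```

```text
(no output)
```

View pics/t_bin.png

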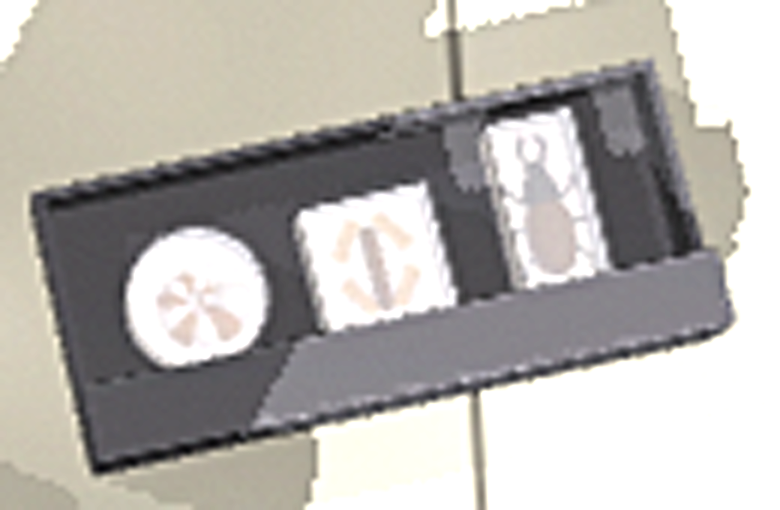

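View pics/t_stage.png

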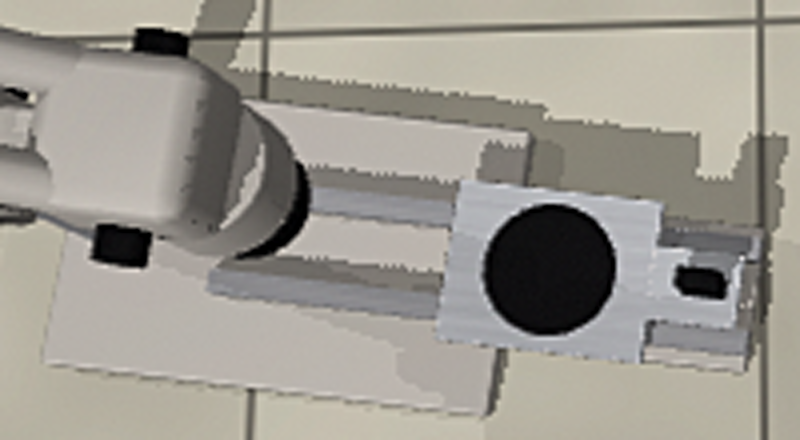

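View pics/s_bin.png

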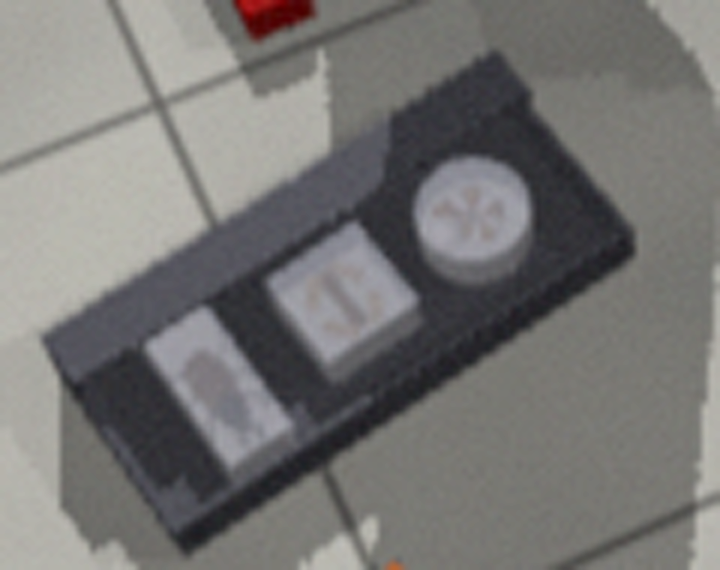

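View pics/s_stage.png

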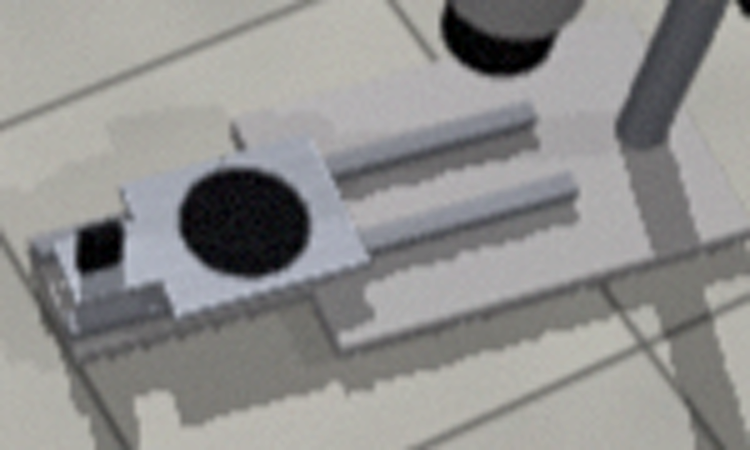

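```bash
python3 - <<'E'
from h import *
T=load('top0');S=load('scene0')
tb=lambda x,y:(x/6+330,y/6+170); sb=lambda x,y:(x/6+200,y/6+180)
ts=lambda x,y:(x/4+90,y/4+150); ss=lambda x,y:(x/5+330,y/5+130)
P={'blk+x+y':(tb(482,122),sb(295,428)),'blk+x-y':(tb(573,106),sb(230,470)),
'bin far +y':(tb(38,195),sb(632,240)),'bin far -y':(tb(650,62),sb(187,545)),
'disc':(ts(550,270),ss(245,222)),'fin top':(ts(702,283),ss(101,237)),'puck':(tb(198,297),sb(474,212)),'moth':(tb(378,263),sb(343,298)),
'jar top':((289,126),(370,246)),
'stage c1':(ts(463,182),ss(310,135)),'stage c2':(ts(665,202),ss(122,190)),'lip -y inner':(tb(718,252),sb(75,375)),'lip -y outer':(tb(733,318),sb(45,340)),'stage c3':(ts(642,362),ss(180,318)),'stage c4':(ts(436,338),ss(368,262))}
for k,(a,b) in P.items():
    p,r=tri([(T,*a),(S,*b)]); print(k,p.round(4),np.round(r,4))
E
```

```text
blk+x+y [ 0.5978 -0.3131  0.0245] [0.001 0.001]
blk+x-y [ 0.6046 -0.3535  0.025 ] [0.0025 0.0025]
bin far +y [ 0.5711 -0.1077  0.0164] [0.0025 0.0025]
bin far -y [ 0.6277 -0.3906  0.0139] [0.0049 0.0049]
disc [0.5334 0.188  0.0363] [0.0022 0.0022]
fin top [0.5172 0.0826 0.0672] [0.0031 0.0031]
puck [ 0.5208 -0.1788  0.0226] [0.0023 0.0023]
moth [ 0.5352 -0.2622  0.0174] [0.002 0.002]
jar top [0.7696 0.015  0.089 ] [0.0021 0.0021]
stage c1 [0.5638 0.2087 0.1693] [0.006 0.006]
stage c2 [0.5482 0.0844 0.168 ] [0.0066 0.0066]
lip -y inner [ 0.531  -0.4074  0.05  ] [0.003 0.003]
lip -y outer [ 0.502  -0.4143  0.0433] [0.0023 0.0023]
stage c3 [ 0.4952  0.1625 -0.1364] [0.015 0.015]
stage c4 [ 0.5163  0.3168 -0.1359] [0.0122 0.0122]
```

```bash
cat >> h.py <<'E'
def rel(pos,Rw,cp=None,cr=None):
    s=robot.get_state(); p=np.array(s['tool_pos']) if cp is None else cp; C=R.from_rotvec(s['tcp_rot'] if cr is None else cr).as_matrix()
    return (C.T@(np.array(pos)-p)).round(4), R.from_matrix(C.T@Rw).as_rotvec().round(4)
def tool(jaw_yaw,lean_axis=None,lean=0):
    # tool y down, x horizontal at yaw; z = x cross y
    x=np.array([np.cos(jaw_yaw),np.sin(jaw_yaw),0]);y=np.array([0,0,-1.]);M=np.column_stack([x,y,np.cross(x,y)])
    if lean: M=R.from_rotvec(np.array(lean_axis)*lean).as_matrix()@M
    return M
E
python3 - <<'E'
from h import *
T=load('top0');S=load('scene0');W=load('wrist0')
ts=lambda x,y:(x/4+90,y/4+150); ss=lambda x,y:(x/5+330,y/5+130)
for k,(a,b) in {'c1':(ts(463,182),ss(368,262)),'c2':(ts(665,202),ss(180,318)),'c3':(ts(642,362),ss(122,190)),'c4':(ts(436,338),ss(310,135))}.items():
    p,r=tri([(T,*a),(S,*b)]); print(k,p.round(4),np.round(r,4))
C=R.from_rotvec(robot.get_state()['tcp_rot']).as_matrix();print(C.round(3)); print('cam in tool',(C.T@rot(W['orientation'])).round(3), C.T@(np.array(W['xyz'])-robot.get_state()['tool_pos']))
for yaw in (-78.7,101.3):
  print(yaw,rel([0.56,-0.30,0.25],tool(np.radians(yaw))))
E
```

```text
c1 [0.5962 0.2484 0.0334] [0.0017 0.0017]
c2 [0.579  0.1114 0.0344] [0.0032 0.0032]
c3 [0.4702 0.127  0.0303] [0.0028 0.0028]
c4 [0.4894 0.2652 0.0338] [0.0025 0.0025]
[[ 0.223 -0.     0.975]
 [-0.975  0.001  0.223]
 [-0.001 -1.     0.   ]]
cam in tool [[ 1.     0.     0.   ]
 [-0.    -0.268  0.963]
 [ 0.    -0.963 -0.268]] [-0.00071109 -0.14281815  0.06713156]
-78.7 (array([-0.1823, -0.0191,  0.479 ]), array([-0.    ,  0.0276, -0.0013]))
101.3 (array([-0.1823, -0.0191,  0.479 ]), array([-2.000e-03, -3.114e+00,  0.000e+00]))
```

apply_moves(motion=[-0.12,-0.02,0.31,0,-0.9,0,0.052,-0.12,-0.02,0.31,0,-0.9,0,0.052,-0.12,-0.02,0.31,0,-0.9,0,0.052,-0.12,-0.02,0.31,0,-0.9,0,0.052,-0.12,-0.02,0.31,0,-0.9,0,0.052,-0.12,-0.02,0.31,0,-0.9,0,0.052,-0.12,-0.02,0.31,0,-0.9,0,0.052,-0.12,-0.02,0.31,0,-0.9,0,0.052])

```text
clock: 0.82
tool_pos: [0.4105, -0.3972, 0.2513]
tcp_rot: [-1.543, 0.346, -0.345]
wrist_force: [0.6, -1.9, 0.2]
gripper_width: 0.0519
```

```bash
python3 - <<'E'
from h import *
s=robot.get_state();print(s['clock'],s['qpos'].round(3),s['tool_pos'],s['gripper_width'])
print(rel([0.545,-0.31,0.25],tool(np.radians(101.3))))
E
```

```text
0.8167 [-0.769  0.252 -0.083  1.236 -0.     1.242] [ 0.41050828 -0.39722416  0.25129916] 0.051910765864391306
(array([0.0845, 0.0013, 0.1362]), array([-3.0000e-04, -2.2085e+00, -0.0000e+00]))
```

apply_moves(motion=[0.08,0,0.13,0,-1.0,0,0.052,0.08,0,0.13,0,-1.0,0,0.052,0.08,0,0.13,0,-1.0,0,0.052,0.08,0,0.13,0,-1.0,0,0.052,0.08,0,0.13,0,-1.0,0,0.052,0.08,0,0.13,0,-1.0,0,0.052,0.08,0,0.13,0,-1.0,0,0.052,0.08,0,0.13,0,-1.0,0,0.052])

```text
clock: 1.48
tool_pos: [0.5375, -0.3155, 0.2507]
tcp_rot: [-1.525, -0.439, 0.44]
wrist_force: [-0.1, -0.0, -0.1]
gripper_width: 0.0521
```

```bash
python3 - <<'E'
from h import *
s=robot.get_state();print(s['clock'],s['qpos'].round(3),s['tool_pos'],s['gripper_width'])
print(rel([0.545,-0.31,0.25],tool(np.radians(101.3))))
E
```

```text
1.4833 [-0.531  0.353  0.052  1.271 -0.     0.479] [ 0.53753909 -0.31553045  0.25072982] 0.052065871266802434
(array([0.0093, 0.0007, 0.0007]), array([-1.100e-03, -1.207e+00,  1.000e-04]))
```

apply_moves(motion=[0.01,0,0,0,-1.207,0,0.052,0.01,0,0,0,-1.207,0,0.052,0.01,0,0,0,-1.207,0,0.052,0.01,0,0,0,-1.207,0,0.052,0.01,0,0,0,-1.207,0,0.052,0.01,0,0,0,-1.207,0,0.052,0.01,0,0,0,-1.207,0,0.052,0.01,0,0,0,-1.207,0,0.052])

```text
clock: 2.15
tool_pos: [0.5457, -0.3107, 0.2509]
tcp_rot: [-1.213, -1.201, 1.201]
wrist_force: [-0.4, -0.3, 0.1]
gripper_width: 0.052
```

apply_moves(motion=[0,0,0,0,-0.207,0,0.052,0,0,0,0,-0.207,0,0.052,0,0,0,0,-0.207,0,0.052])

```text
clock: 2.4
tool_pos: [0.5457, -0.3107, 0.2509]
tcp_rot: [-1.111, -1.349, 1.349]
wrist_force: [-0.7, -0.1, -0.5]
gripper_width: 0.0521
```

```bash
python3 - <<'E'
from h import *
d=snap('wrist','w1')
s=robot.get_state();print(s['clock'],s['qpos'].round(3),s['tool_pos'],s['gripper_width'],d['xyz'],rot(d['orientation']).round(3))
E
```

```text
2.45 [-0.518  0.362  0.065  1.274  0.    -0.706] [ 0.54576211 -0.31069127  0.25091989] 0.05143078899495436 [ 0.47897667 -0.32307115  0.39387999] [[-0.191  0.946  0.26 ]
 [ 0.982  0.184  0.051]
 [-0.     0.265 -0.964]]
```

View pics/w1.png

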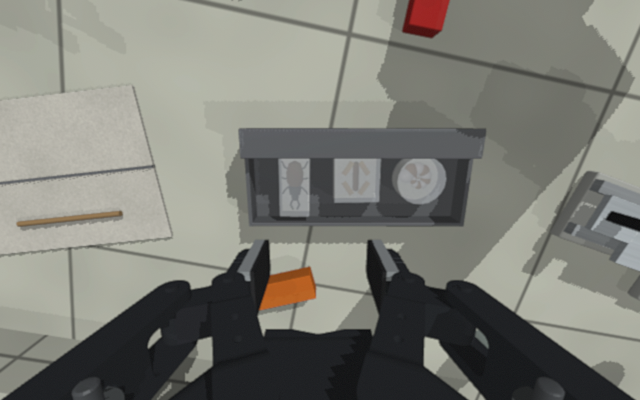

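```bash
python3 - <<'E'
import cv2,numpy as np
t=cv2.imread('pics/w1.png')
c=cv2.resize(t[120:235,235:375],None,fx=5.5,fy=5.0,interpolation=cv2.INTER_CUBIC)
c=cv2.resize(t[120:235,235:375],None,fx=5,fy=5,interpolation=cv2.INTER_CUBIC)
cv2.imwrite('pics/w1c.png',np.clip(c*1.4,0,255).astype('uint8'))
E
```

```text
(no output)
```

View pics/w1c.png

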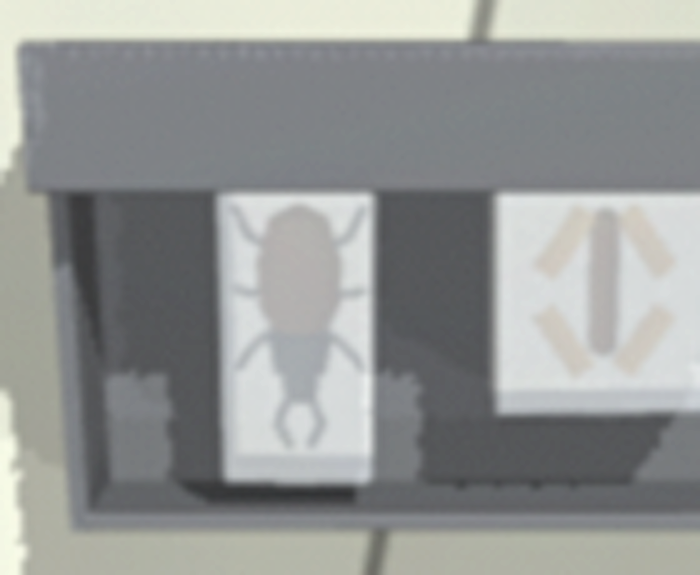

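```bash
python3 - <<'E'
from h import *
W=load('w1'); f=lambda x,y:(x/5+235-0.4,y/5+120-0.4)
pts={'top -y +x':(f(226,457),.035),'top +y +x':(f(372,455),.035),'top -y lip':(f(219,195),.035),'top +y lip':(f(375,195),.035),'rim -y+x out':(f(75,528),.035),'lip -y in':(f(32,190),.054),'lip -y out':(f(20,42),.054)}
q={k:onz(W,*a,z) for k,(a,z) in pts.items()}
for k in q: print(k,q[k].round(4))
a=q['top +y +x']-q['top -y +x'];print(np.linalg.norm(a),np.degrees(np.arctan2(-a[0],a[1])))
for m in('-y','+y'):
  b=q[f'top {m} +x']-q[f'top {m} lip'];print(np.linalg.norm(b),np.degrees(np.arctan2(b[1],b[0])))
# rim line
r1=onz(W,249,225.5,.035);r2=onz(W,465,225.5,.035);print(r1,r2)
mid=(q['top +y +x']+q['top -y +x'])/2;print(mid)
s=robot.get_state()
print(rel([mid[0]-.04,mid[1],.16],tool(np.radians(101.3))))
E
```

```text
top -y +x [ 0.5959 -0.3519  0.035 ]
top +y +x [ 0.5879 -0.3138  0.035 ]
top -y lip [ 0.5276 -0.3645  0.035 ]
top +y lip [ 0.5201 -0.3257  0.035 ]
rim -y+x out [ 0.6235 -0.3888  0.035 ]
lip -y in [ 0.5324 -0.4065  0.054 ]
lip -y out [ 0.4989 -0.4133  0.054 ]
0.03891862765426811 11.84050079993181
0.06938724915735538 10.435962491516774
0.06883883012262793 9.912964319788857
[ 0.62407375 -0.38957311  0.035     ] [ 0.56825585 -0.10298338  0.035     ]
[ 0.59187734 -0.33285476  0.035     ]
(array([-0.023 ,  0.0909, -0.0019]), array([-0.0005, -0.0088,  0.0005]))
```

apply_moves(motion=[-0.03,0.09,0,0,0,0,0.052,-0.03,0.09,0,0,0,0,0.052,-0.03,0.09,0,0,0,0,0.052,-0.03,0.09,0,0,0,0,0.052])

```text
clock: 2.78
tool_pos: [0.5489, -0.3392, 0.1571]
tcp_rot: [-1.106, -1.343, 1.345]
wrist_force: [-0.3, 0.9, -0.0]
gripper_width: 0.0516
```

```bash
python3 - <<'E'
from h import *
d=snap('wrist','w2')
im=d['image'][:,:,::-1]
cv2.imwrite('pics/w2c.png',np.clip(cv2.resize(im[150:320,210:450],None,fx=3.3,fy=3.3,interpolation=cv2.INTER_CUBIC)*1.4,0,255).astype('uint8'))
s=robot.get_state();print(s['clock'],s['tool_pos'])
E
```

```text
2.8333 [ 0.55033739 -0.33957836  0.15999723]
```

View pics/w2.png

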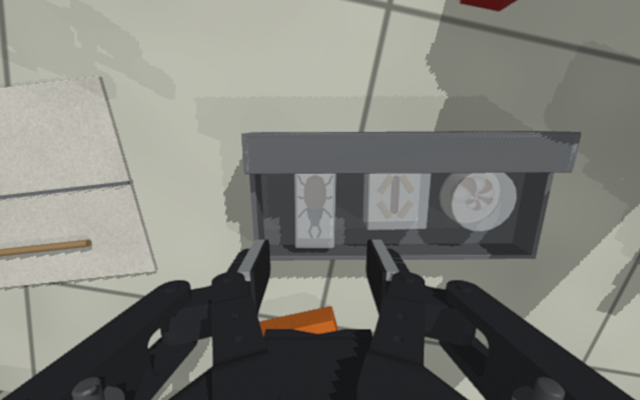

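View pics/w2c.png

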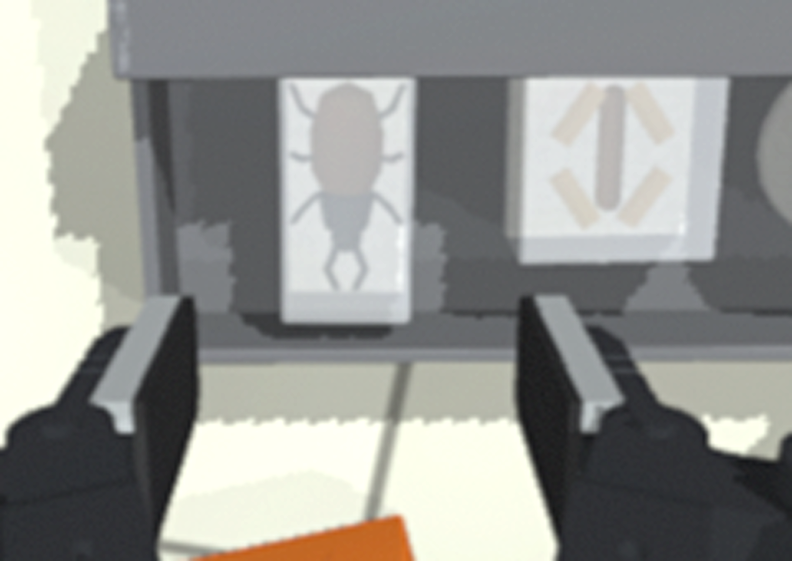

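```bash
python3 - <<'E'
from h import *
A=load('w1');B=load('w2');f=lambda x,y:(x/5+235-0.4,y/5+120-0.4);g=lambda x,y:(x/3.3+210-0.35,y/3.3+150-0.35)
T=load('top0')
print(B['xyz'])
for k,a,b,t in [('-y+x',f(226,457),g(280,292),(425.3,187.5)),('+y+x',f(372,455),g(411,290),(410.3,190.3)),('lip -y in',f(32,190),g(118,78),(330+718/6,170+252/6)),('base -y+x',f(226,484),g(284,322),None),('base +y+x',f(372,482),g(411,321),None)]:
    p,r=tri([(A,*a),(B,*b)]);print(k,p.round(4),np.round(r,4), onz(B,*b,.035).round(4))
    if t: p,r=tri([(A,*a),(B,*b),(T,*t)]);print('  3v',p.round(4),np.round(r,4))
E
```

```text
[ 0.48296387 -0.35190887  0.30044953]
-y+x [ 0.6049 -0.354   0.0068] [0.0002 0.0002] [ 0.5931 -0.3537  0.035 ]
  3v [ 0.6037 -0.355   0.0143] [0.0017 0.0022 0.0039]
+y+x [ 0.5913 -0.3129  0.0209] [0.001 0.001] [ 0.585  -0.3144  0.035 ]
  3v [ 0.5949 -0.3134  0.0169] [0.0015 0.0032 0.0046]
lip -y in [ 0.5309 -0.404   0.0637] [0.0001 0.0001] [ 0.5367 -0.4103  0.035 ]
  3v [ 0.5234 -0.396   0.1002] [0.002  0.0001 0.0021]
base -y+x [ 0.6048 -0.3509  0.0305] [0.0002 0.0002] [ 0.6026 -0.3508  0.035 ]
base +y+x [ 0.5953 -0.3123  0.0347] [0.0001 0.0001] [ 0.5951 -0.3123  0.035 ]
```

```bash
python3 - <<'E'
from h import *
print(robot.get_state()['tool_pos'],rel([.5597,-.3392,.05],tool(np.radians(101))))
E
```

```text
[ 0.55033739 -0.33957836  0.15999723] (array([-0.0017,  0.11  , -0.0096]), array([-0.0029, -0.0037,  0.003 ]))
```

apply_moves(motion=[-0.0017,0.04,-0.0095,-0.003,-0.0037,0.003,0.052,-0.0017,0.075,-0.0095,-0.003,-0.0037,0.003,0.052,-0.0017,0.1,-0.0095,-0.003,-0.0037,0.003,0.052,-0.0017,0.11,-0.0095,-0.003,-0.0037,0.003,0.052,-0.0017,0.11,-0.0095,-0.003,-0.0037,0.003,0.052,-0.0017,0.11,-0.0095,-0.003,-0.0037,0.003,0.052])

```text
clock: 3.33
tool_pos: [0.5625, -0.3405, 0.0535]
tcp_rot: [-1.118, -1.353, 1.351]
wrist_force: [0.3, -0.0, 1.2]
gripper_width: 0.0522
```

```bash
python3 - <<'E'
from h import *
d=snap('wrist','w3')
print(robot.get_state()['tool_pos'],rel([.5597,-.3392,.007],tool(np.radians(101))))
E
```

```text
[ 0.56303662 -0.34094104  0.0542284 ] (array([0.0026, 0.0472, 0.0032]), array([ 0.0058,  0.0018, -0.0054]))
```

View pics/w3.png

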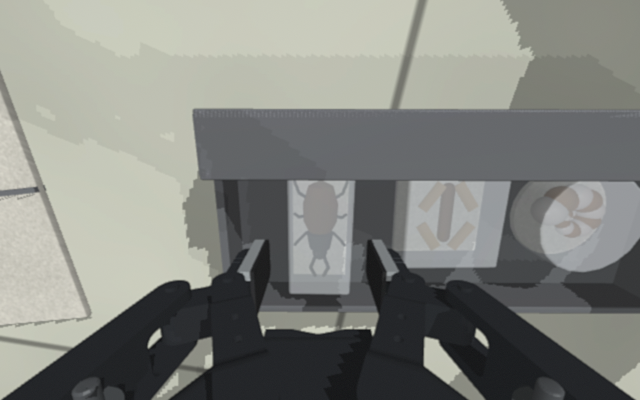

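apply_moves(motion=[0.001,0.025,0.0025,0.003,0,-0.003,0.052,0.001,0.038,0.0025,0.003,0,-0.003,0.052,0.001,0.043,0.0025,0.003,0,-0.003,0.052,0.001,0.045,0.0025,0.003,0,-0.003,0.052,0.001,0.045,0.0025,0.003,0,-0.003,0.052,0.001,0.045,0.0025,0.003,0,-0.003,0.052])

```text
clock: 3.88
tool_pos: [0.5594, -0.3401, 0.0072]
tcp_rot: [-1.112, -1.351, 1.351]
wrist_force: [-0.2, 0.5, 0.8]
gripper_width: 0.0523
```

```bash
python3 - <<'E'
from h import *
d=snap('wrist','w4')
s=robot.get_state()
print(s['tool_pos'],s['wrist_force'],rel([.5597,-.3392,.007],tool(np.radians(101))))
E
```

```text
[ 0.55951001 -0.34012936  0.00731903] [ 0.03762814  0.36170003 -0.25302004] (array([ 0.0009,  0.0003, -0.0004]), array([ 0.0011,  0.0019, -0.001 ]))
```

View pics/w4.png

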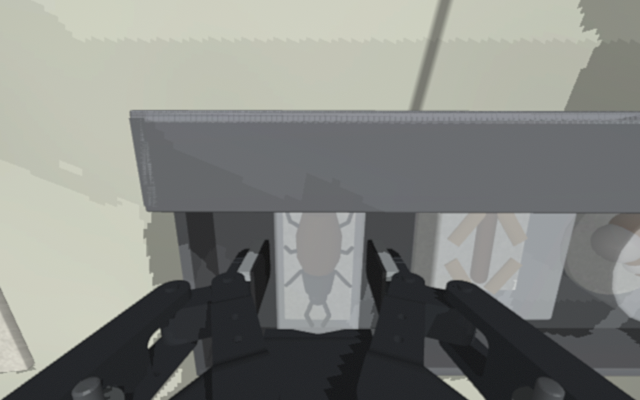

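apply_moves(motion=[0,0,0,0,0,0,0.03,0,0,0,0,0,0,0.03,0,0,0,0,0,0,0.03,0,0,0,0,0,0,0.03,0,0,0,0,0,0,0.03,0,0,0,0,0,0,0.03], squeeze=45)

```text
clock: 4.43
tool_pos: [0.5596, -0.3402, 0.0074]
tcp_rot: [-1.113, -1.351, 1.351]
wrist_force: [-0.6, -0.2, 6.1]
gripper_width: 0.0393
```

```bash
python3 - <<'E'
from h import *
s=robot.get_state()
print(s['tool_pos'],s['wrist_force'],s['gripper_width'],s['tcp_rot'])
# tilt plan in bin frame: TCP at block-frame; grasp tilt th about -y bin
C=R.from_rotvec(s['tcp_rot']).as_matrix(); p=s['tool_pos']
ex=np.array([np.cos(np.radians(11)),np.sin(np.radians(11)),0]); ez=np.array([0,0,1.]); ey=np.cross(ez,ex)
bx=48.; # +x end bottom at bin x=48, block local: TCP at +10 from centre => local x from -x end 60, h=2mm
def show(th,xb,zb):
    # -x bottom corner at (xb,zb) mm bin frame; initial (-52,0)
    t=np.radians(th); piv=np.array([-52.,0]); loc=np.array([60.,2.])
    new=np.array([xb,zb])+np.array([[np.cos(t),-np.sin(t)],[np.sin(t),np.cos(t)]])@loc
    d=new-(piv+loc); dw=(ex*d[0]+ez*d[1])/1000
    Rn=R.from_rotvec(-ey*t).as_matrix()@C
    print(th,xb,zb,'shift',(C.T@dw).round(4),'rot',R.from_matrix(C.T@Rn).as_rotvec().round(4))
show(5,-51,1);show(10,-50,2);show(15,-48.5,2);show(20,-47,2)
c,s_=np.cos(np.radians(20)),np.sin(np.radians(20))
for L in (20,40): show(20,-47+L*c,2+L*s_)
show(20,-47+40*c,2+40*s_+80)
show(0,-47+40*c,2+40*s_+100)
E
```

```text
[ 0.55963665 -0.34016891  0.00742507] [-0.62185934 -0.22874398  6.09154249] 0.039254398141985454 [-1.11316837 -1.3513679   1.3506782 ]
5 -51 1 shift [-0.     -0.0062 -0.0006] rot [-0.0873  0.0001  0.0002]
10 -50 2 shift [-0.     -0.0124 -0.0008] rot [-0.1745  0.0002  0.0003]
15 -48.5 2 shift [-0.     -0.0175 -0.001 ] rot [-0.2618  0.0003  0.0005]
20 -47 2 shift [-0.     -0.0224 -0.0007] rot [-0.3491  0.0004  0.0007]
20 -28.20614758428183 8.840402866513374 shift [-0.0001 -0.0292 -0.0195] rot [-0.3491  0.0004  0.0007]
20 -9.41229516856366 15.680805733026748 shift [-0.0001 -0.036  -0.0383] rot [-0.3491  0.0004  0.0007]
20 -9.41229516856366 95.68080573302674 shift [-0.0002 -0.116  -0.0385] rot [-0.3491  0.0004  0.0007]
0 -9.41229516856366 115.68080573302674 shift [-0.0002 -0.1156 -0.0428] rot [0. 0. 0.]
```

apply_moves(motion=[0,-0.0031,-0.0003,-0.0436,0,0,0.03,0,-0.0062,-0.0006,-0.0873,0,0,0.03,0,-0.0093,-0.0007,-0.131,0,0,0.03,0,-0.0124,-0.0008,-0.1745,0,0,0.03,0,-0.015,-0.0009,-0.218,0,0,0.03,0,-0.0175,-0.001,-0.2618,0,0,0.03,0,-0.02,-0.0009,-0.305,0,0,0.03,0,-0.0224,-0.0007,-0.349,0,0,0.03])

```text
clock: 5.1
tool_pos: [0.559, -0.3394, 0.0286]
tcp_rot: [-1.34, -1.628, 1.138]
wrist_force: [0.3, 0.1, -1.6]
gripper_width: 0.0393
```

```bash
python3 - <<'E'
from h import *
d=snap('wrist','w5')
s=robot.get_state()
print(s['tool_pos'],s['wrist_force'],s['moment'],s['gripper_width'],s['tcp_rot'],s['clock'])
E
```

```text
[ 0.55742851 -0.33936623  0.02806627] [-2.71404813  0.97546543 -1.67660303] [-0.09270072  0.65319597  0.04387799] 0.039268955793828865 [-1.34017564 -1.62771349  1.13680725] 5.15
```

View pics/w5.png

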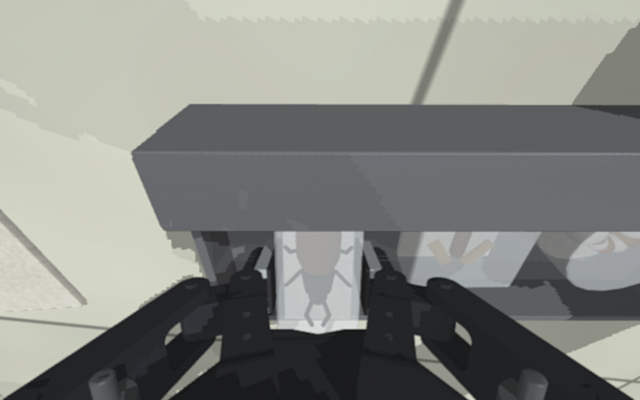

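apply_moves(motion=[0,0,-0.01,0,0,0,0.03,0,0,-0.02,0,0,0,0.03,0,0,-0.031,0,0,0,0.03,0,0,-0.042,0,0,0,0.03,0,-0.005,-0.044,0,0,0,0.03,0,-0.03,-0.053,0,0,0,0.03,0,-0.062,-0.064,0,0,0,0.03,0,-0.094,-0.076,0,0,0,0.03])

```text
clock: 5.82
tool_pos: [0.5976, -0.3309, 0.1432]
tcp_rot: [-1.335, -1.627, 1.14]
wrist_force: [1.7, -0.8, -1.2]
gripper_width: 0.0396
```

```bash
python3 - <<'E'
from h import *
d=snap('wrist','w6')
s=robot.get_state()
print(s['qpos'].round(2),s['tool_pos'],s['wrist_force'],s['moment'],s['gripper_width'],s['tcp_rot'],s['clock'])
E
```

```text
[-0.63  0.32 -0.28  0.72  0.25 -0.79] [ 0.60208828 -0.33362172  0.15287403] [ 2.36589477 -1.2078314   4.33606454] [-0.15000007  0.0695944  -0.0402251 ] 0.03937892498023877 [-1.34762693 -1.63242057  1.14089542] 5.8667
```

View pics/w6.png

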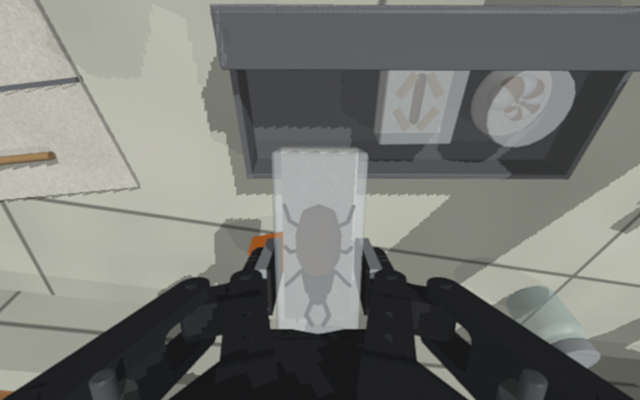

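```bash
python3 - <<'E'
from h import *
T=load('top0');S=load('scene0')
tb=lambda x,y:(x/6+330,y/6+170); ts=lambda x,y:(x/4+90,y/4+150); ss=lambda x,y:(x/5+330,y/5+130)
for n,a,b,z in [('disc',ts(550,270),ss(245,222),.045),('fin',ts(702,280),ss(101,232),.086)]:
    print(n,onz(T,*a,z),onz(S,*b,z))
print('blk',onz(T,*tb(482,122),.035),onz(T,*tb(573,106),.035))
# target: above, short of disc
ys=np.radians(81.3); 
for pos,yaw in (([.50,.03,.20],101+70),):
    print(rel(pos,tool(np.radians(yaw))))
    print('level here',rel([.58,-.30,.20],tool(np.radians(101))))
E
```

```text
disc [0.53109118 0.18424205 0.045     ] [0.53820881 0.18658137 0.045     ]
fin [0.5149909  0.07747182 0.086     ] [0.52450374 0.08083631 0.086     ]
blk [ 0.59523582 -0.31202446  0.035     ] [ 0.60160461 -0.35371835  0.035     ]
(array([ 0.3762, -0.0568,  0.0105]), array([ 0.3068, -1.2038, -0.2226]))
level here (array([ 0.037 , -0.0497, -0.0023]), array([ 0.3563,  0.0043, -0.006 ]))
```

```bash
python3 - <<'E'
from h import *
s=robot.get_state()
r=rel([.44,.14,.20],tool(np.radians(171.3)));print(r)
for f in (.1,.55,1): print(f,(r[0]*f).round(4))
E
```

```text
(array([ 0.4957, -0.0707,  0.0454]), array([ 0.3064, -1.209 , -0.2235]))
0.1 [ 0.0496 -0.0071  0.0045]
0.55 [ 0.2726 -0.0389  0.025 ]
1 [ 0.4957 -0.0707  0.0454]
```

apply_moves(motion=[0.01,-0.014,0.001,0.01,-0.03,-0.007,0.03,0.035,-0.028,0.003,0.025,-0.09,-0.018,0.03,0.07,-0.042,0.006,0.045,-0.18,-0.033,0.03,0.105,-0.056,0.01,0.07,-0.27,-0.05,0.03,0.14,-0.065,0.013,0.09,-0.36,-0.066,0.03,0.175,-0.07,0.016,0.11,-0.45,-0.083,0.03,0.21,-0.07,0.02,0.135,-0.54,-0.1,0.03,0.245,-0.07,0.023,0.16,-0.63,-0.116,0.03])

```text
clock: 6.53
tool_pos: [0.506, -0.0991, 0.2021]
tcp_rot: [-0.804, -1.96, 1.693]
wrist_force: [0.7, 0.4, -1.7]
gripper_width: 0.039
```

```bash
python3 - <<'E'
from h import *
s=robot.get_state();print(s['clock'],s['qpos'].round(2),s['tool_pos'],s['gripper_width'])
print(rel([.44,.14,.20],tool(np.radians(171.3))))
E
```

```text
6.5333 [-0.27  0.07 -0.43  0.95  0.13 -1.11] [ 0.5060268  -0.09907612  0.20211827] 0.03899797562985119
(array([ 0.209 ,  0.0134, -0.1328]), array([ 0.1462, -0.5767, -0.0987]))
```

apply_moves(motion=[0.03,0.002,-0.019,0.02,-0.08,-0.014,0.03,0.06,0.004,-0.038,0.042,-0.165,-0.028,0.03,0.09,0.006,-0.057,0.063,-0.25,-0.042,0.03,0.12,0.008,-0.076,0.084,-0.33,-0.057,0.03,0.15,0.01,-0.095,0.105,-0.41,-0.071,0.03,0.18,0.012,-0.114,0.126,-0.5,-0.085,0.03,0.2,0.013,-0.127,0.14,-0.55,-0.095,0.03,0.209,0.013,-0.133,0.146,-0.577,-0.099,0.03])

```text
clock: 7.2
tool_pos: [0.4407, 0.1427, 0.2002]
tcp_rot: [-0.159, -2.146, 2.141]
wrist_force: [-0.2, -0.1, -2.1]
gripper_width: 0.0391
```

```bash
python3 - <<'E'
from h import *
d=snap('wrist','w7')
s=robot.get_state();print(s['clock'],s['qpos'].round(2),s['tool_pos'],s['gripper_width'],s['tcp_rot'])
print(rel([.44,.14,.20],tool(np.radians(171.3))))
E
```

```text
7.25 [ 0.31  0.07 -0.41  1.08  0.   -1.11] [0.44084268 0.14326941 0.20029809] 0.038958753239217075 [-0.15739701 -2.14744581  2.14017204]
(array([0.0004, 0.0003, 0.0034]), array([0.0033, 0.0038, 0.0017]))
```

View pics/w7.png

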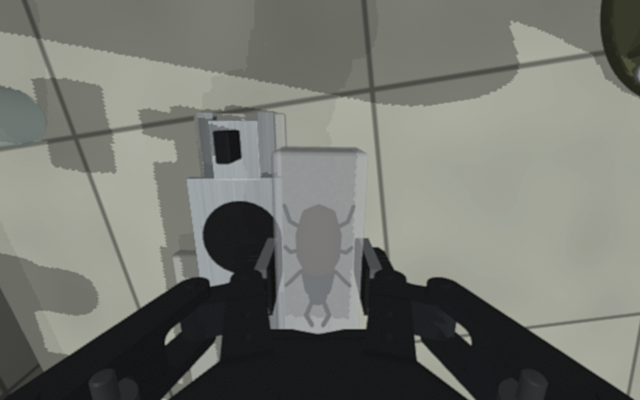

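apply_moves(motion=[0.015,0,0.01,0,0,0,0.03,0.032,0,0.02,0,0,0,0.03,0.035,0,0.022,0,0,0,0.03,0.035,0,0.022,0,0,0,0.03,0.035,0,0.022,0,0,0,0.03])

```text
clock: 7.67
tool_pos: [0.4041, 0.1229, 0.2003]
tcp_rot: [-0.168, -2.143, 2.138]
wrist_force: [-0.0, 0.4, -2.3]
gripper_width: 0.0391
```

```bash
python3 - <<'E'
from h import *
d=snap('wrist','w8')
s=robot.get_state();print(s['clock'],s['tool_pos'],s['gripper_width'])
for n in ('w7','w8'):
  im=load(n)['image'][:,:,::-1]
  cv2.imwrite(f'pics/{n}c.png',np.clip(cv2.resize(im[90:290,130:290],None,fx=3,fy=3,interpolation=cv2.INTER_CUBIC)*1.3,0,255).astype('uint8'))
a=cv2.imread('pics/w7c.png');b=cv2.imread('pics/w8c.png');cv2.imwrite('pics/w78.png',np.hstack([a[:, :400],b[:, :400]]))
E
```

```text
7.7167 [0.4043096  0.1229401  0.20020332] 0.03943261261963847
```

View pics/w78.png

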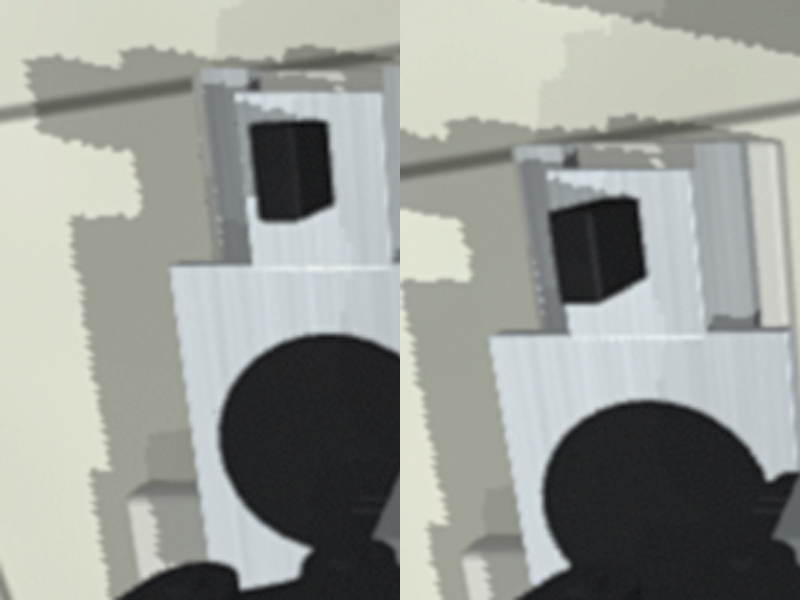

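View pics/w8.png

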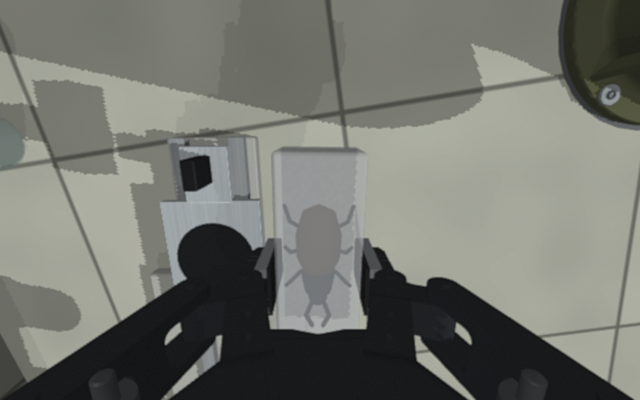

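```bash
python3 - <<'E'
from h import *
from scipy.optimize import least_squares
A=load('w7');B=load('w8')
f=lambda x,y:(x/3+130-.33,y/3+90-.33)
print('fin',tri([(A,*f(274,171)),(B,*f(174,256))]),onz(A,*f(274,171),.086),onz(B,*f(174,256),.086))
print('c+x-y',tri([(A,*f(172,267)),(B,*f(90,338))]),onz(A,*f(172,267),.045),onz(B,*f(90,338),.045),'c-x-y',onz(B,*f(390,328),.045))
for D,(c0,c1,r0,r1) in ((A,(195,268,195,262)),(B,(172,250,218,270))):
    g=D['image'].mean(2); P=[]
    cx,cy={0:(239,237),1:(215,258)}[0 if D is A else 1]
    for a in np.radians(np.arange(150,300,4) if D is A else np.arange(170,330,4)):
        rr=np.arange(15,50,.25);u=cx+rr*np.cos(a);v=cy+rr*np.sin(a)
        val=cv2.remap(g.astype('float32'),u.astype('float32')[None],v.astype('float32')[None],1)[0]
        i=np.argmax(np.diff(val)) if np.any(val>70) else None
        j=np.where(val>70)[0]
        if len(j): P.append(onz(D,u[j[0]],v[j[0]],.045)[:2])
    P=np.array(P)
    s=least_squares(lambda q:np.hypot(*(P-q[:2]).T)-q[2],[.53,.185,.045],loss='soft_l1',f_scale=.001)
    print('disc',s.x,np.abs(s.fun).max(),len(P))
E
```

```text
fin (array([0.51865772, 0.08183658, 0.08475375]), [np.float64(2.2460970759825805e-05), np.float64(2.246097075978474e-05)]) [0.5182201  0.08182802 0.086     ] [0.51806271 0.0816943  0.086     ]
c+x-y (array([0.57480434, 0.10979425, 0.04816235]), [np.float64(7.512078856855892e-05), np.float64(7.512078856858219e-05)]) [0.57631458 0.11022229 0.045     ] [0.57679573 0.11030228 0.045     ] c-x-y [0.46758844 0.12368181 0.045     ]
disc [0.53327393 0.18638883 0.04420127] 0.00031708671186228554 38
disc [0.53328085 0.18642855 0.04417774] 0.00029836616193593124 40
```

```bash
python3 - <<'E'
from h import *
B=load('w8'); s=robot.get_state(); C=R.from_rotvec(s['tcp_rot']).as_matrix(); p=s['tool_pos']
for u,v in ((273,151),(366,151),(319.5,150)): print((C.T@(onz(B,u,v,p[2]+.0276)-p)).round(4))
print(C.round(4))
im=B['image'][:,:,::-1];cv2.imwrite('pics/w8b.png',cv2.resize(im[130:350,240:400],None,fx=3.4,fy=2.7*1.0))
sy=np.array([np.cos(np.radians(82.3)),np.sin(np.radians(82.3)),0])
print('tcp target',np.array([.5333,.1864,0])+.010*sy)
E
```

```text
[-0.0171 -0.0277  0.0573]
[ 0.0205 -0.0277  0.0573]
[ 0.0017 -0.0277  0.0577]
[[-9.878e-01  6.000e-04 -1.556e-01]
 [ 1.556e-01  2.400e-03 -9.878e-01]
 [-2.000e-04 -1.000e+00 -2.500e-03]]
tcp target [0.53463986 0.19630983 0.        ]
```

View pics/w8b.png

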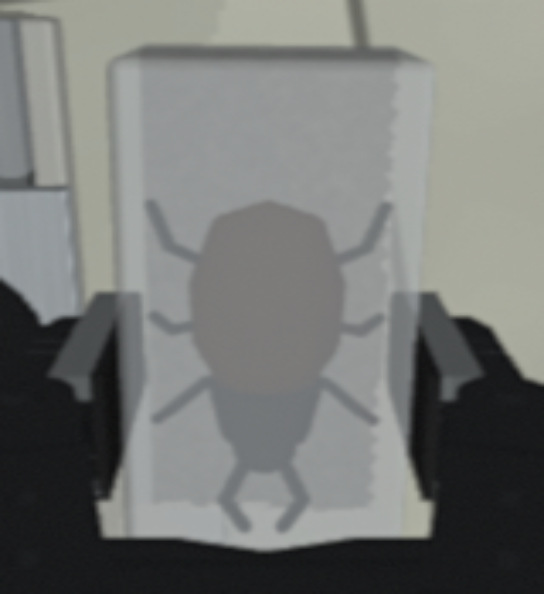

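```bash
python3 - <<'E'
from h import *
print(rel([.5344,.1948,.15],tool(np.radians(172.3))),rel([.5344,.1948,.07],tool(np.radians(172.3))))
E
```

```text
(array([-0.1173,  0.0505, -0.0911]), array([ 0.0025, -0.0219, -0.0002])) (array([-0.1173,  0.1305, -0.0909]), array([ 0.0025, -0.0219, -0.0002]))
```

apply_moves(motion=[-0.015,0.005,-0.01,0.0025,-0.01,0,0.03,-0.038,0.015,-0.028,0.0025,-0.022,0,0.03,-0.062,0.025,-0.048,0.0025,-0.022,0,0.03,-0.085,0.036,-0.066,0.0025,-0.022,0,0.03,-0.105,0.045,-0.081,0.0025,-0.022,0,0.03,-0.117,0.052,-0.091,0.0025,-0.022,0,0.03,-0.117,0.055,-0.091,0.0025,-0.022,0,0.03,-0.117,0.055,-0.091,0.0025,-0.022,0,0.03])

```text
clock: 8.38
tool_pos: [0.533, 0.1946, 0.1432]
tcp_rot: [-0.14, -2.149, 2.152]
wrist_force: [-0.2, -0.0, -2.1]
gripper_width: 0.0389
```

```bash
python3 - <<'E'
from h import *
d=snap('wrist','w9');snap('scene','s9');t=snap('top','t9')
s=robot.get_state();print(s['clock'],s['tool_pos'],s['gripper_width'])
print(rel([.5344,.1948,.07],tool(np.radians(172.3))))
a=cv2.imread('pics/s9.png')[90:230,320:520];b=cv2.imread('pics/t9.png')[140:280,80:300]
cv2.imwrite('pics/st9.png',np.vstack([cv2.resize(a,(600,420)),]));cv2.imwrite('pics/tt9.png',cv2.resize(b,(660,420)))
E
```

```text
8.5333 [0.53230454 0.19411387 0.14492315] 0.039405469807018104
(array([-0.0021,  0.0749, -0.001 ]), array([-0.001 ,  0.0002,  0.0017]))
```

View pics/w9.png

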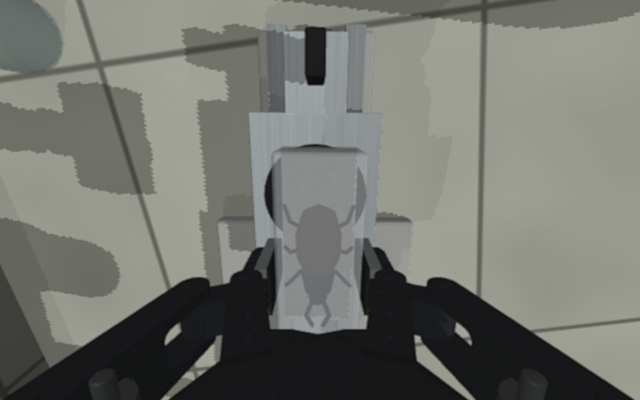

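View pics/st9.png

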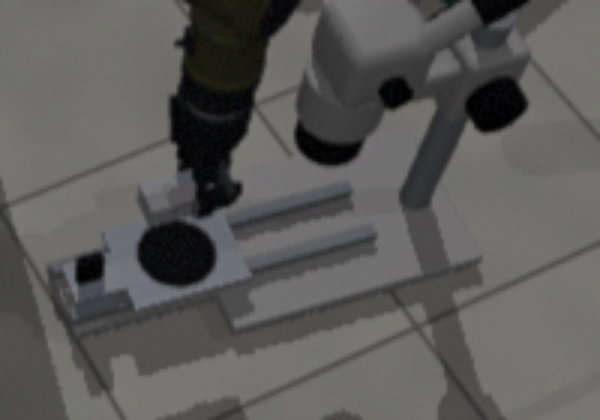

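View pics/tt9.png

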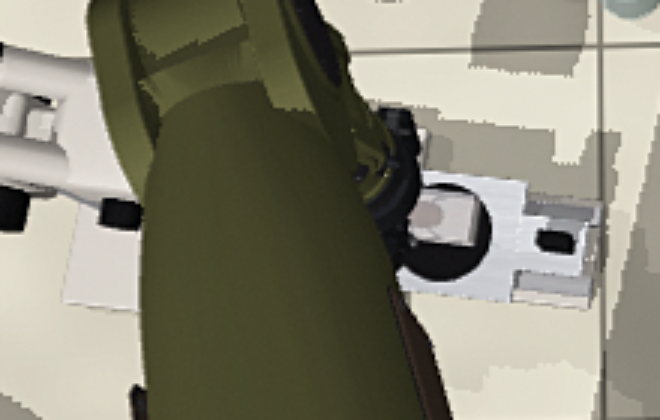

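apply_moves(motion=[-0.001,0.015,-0.0005,0,0,0.001,0.03,-0.002,0.035,-0.001,0,0,0.001,0.03,-0.002,0.055,-0.001,0,0,0.001,0.03,-0.002,0.072,-0.001,0,0,0.001,0.03,-0.002,0.083,-0.001,0,0,0.001,0.03,-0.002,0.088,-0.001,0,0,0.001,0.03,-0.002,0.088,-0.001,0,0,0.001,0.03,-0.002,0.088,-0.001,0,0,0.001,0.03])

```text
clock: 9.2
tool_pos: [0.5352, 0.1953, 0.0576]
tcp_rot: [-0.145, -2.152, 2.153]
wrist_force: [0.2, 1.8, -1.3]
gripper_width: 0.0394
```

```bash
python3 - <<'E'
from h import *
d=snap('wrist','w10');snap('scene','s10')
s=robot.get_state();print(s['clock'],s['tool_pos'],s['gripper_width'],s['wrist_force'])
print(rel([.5344,.1948,.0475],tool(np.radians(172.3))))
a=cv2.imread('pics/s10.png')[110:220,320:480];cv2.imwrite('pics/s10c.png',cv2.resize(a,(640,440)))
E
```

```text
9.3 [0.53580516 0.19556521 0.05799787] 0.03902970938246002 [-0.39613534  0.16413907 -1.40671781]
(array([0.0013, 0.0105, 0.0009]), array([ 0.0003,  0.0004, -0.0015]))
```

View pics/w10.png

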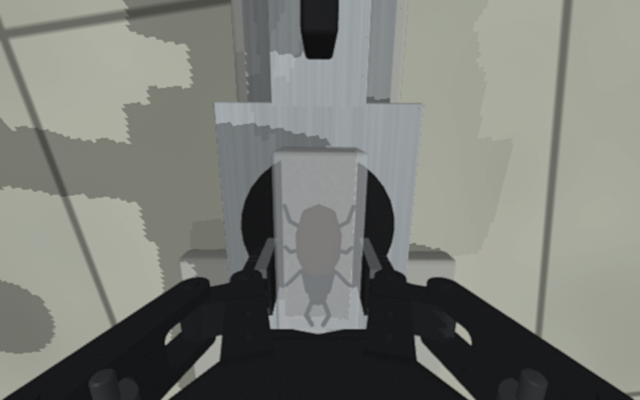

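View pics/s10c.png

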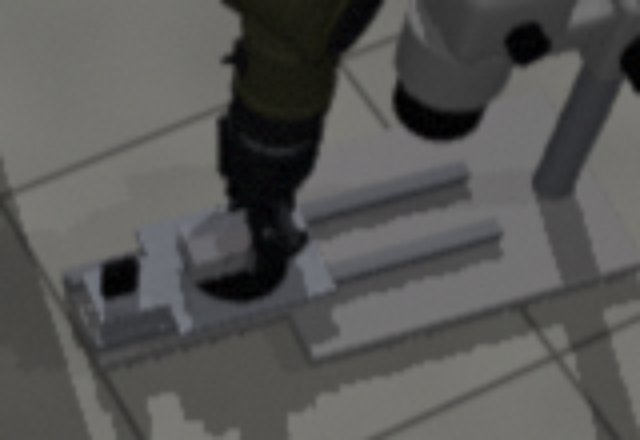

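apply_moves(motion=[0.001,0.003,0.0005,0,0,0,0.03,0.001,0.006,0.0005,0,0,0,0.03,0.001,0.008,0.0005,0,0,0,0.03,0.001,0.009,0.0005,0,0,0,0.03,0.001,0.009,0.0005,0,0,0,0.03,0.001,0.009,0.0005,0,0,0,0.03])

```text
clock: 9.8
tool_pos: [0.5337, 0.1949, 0.0476]
tcp_rot: [-0.144, -2.151, 2.153]
wrist_force: [0.1, -0.1, -1.0]
gripper_width: 0.0393
```

```bash
python3 - <<'E'
from h import *
s=robot.get_state();print(s['clock'],s['tool_pos'],s['gripper_width'],s['wrist_force'],s['moment'])
E
```

```text
9.8 [0.53374689 0.19492468 0.04764466] 0.03934115347568099 [ 0.13979114 -0.11310926 -1.02148532] [ 0.00884829  0.01978196 -0.00741996]
```

apply_moves(motion=[0,0.0005,0,0,0,0,0.03,0,0.001,0,0,0,0,0.03,0,0.001,0,0,0,0,0.03,0,0.001,0,0,0,0,0.03])

```text
clock: 10.13
tool_pos: [0.5339, 0.1949, 0.0474]
tcp_rot: [-0.144, -2.152, 2.153]
wrist_force: [-2.3, -1.3, 5.5]
gripper_width: 0.0391
```

apply_moves(motion=[0,0.0005,0,0,0,0,0.03,0,0.001,0,0,0,0,0.03,0,0.001,0,0,0,0,0.03,0,0.001,0,0,0,0,0.03])

```text
clock: 10.47
tool_pos: [0.5339, 0.1953, 0.0473]
tcp_rot: [-0.144, -2.153, 2.152]
wrist_force: [-5.4, -1.5, 13.2]
gripper_width: 0.039
```

apply_moves(motion=[0,-0.001,0,0,0,0,0.03,0,-0.001,0,0,0,0,0.03,0,-0.001,0,0,0,0,0.046,0,-0.001,0,0,0,0,0.06,0,-0.001,0,0,0,0,0.06,0,-0.001,0,0,0,0,0.06])

```text
clock: 10.97
tool_pos: [0.5337, 0.1948, 0.0465]
tcp_rot: [-0.144, -2.151, 2.153]
wrist_force: [-0.4, -0.2, 0.1]
gripper_width: 0.06
```

apply_moves(motion=[0,-0.01,0,0,0,0,0.06,0,-0.025,0,0,0,0,0.06,0,-0.05,0,0,0,0,0.06,0,-0.08,0,0,0,0,0.06,0,-0.1,0,0,0,0,0.06,0,-0.1,0,0,0,0,0.06])

```text
clock: 11.47
tool_pos: [0.5369, 0.1961, 0.1522]
tcp_rot: [-0.152, -2.158, 2.153]
wrist_force: [1.0, -0.0, 0.3]
gripper_width: 0.0597
```

```bash
python3 - <<'E'
from h import *
d=snap('wrist','w11')
s=robot.get_state();print(s['clock'],s['tool_pos'],s['gripper_width'],s['wrist_force'])
E
```

```text
11.5167 [0.5359022  0.1957171  0.14996468] 0.05988948177785148 [-0.06428045  0.2123428   0.51561047]
```

View pics/w11.png

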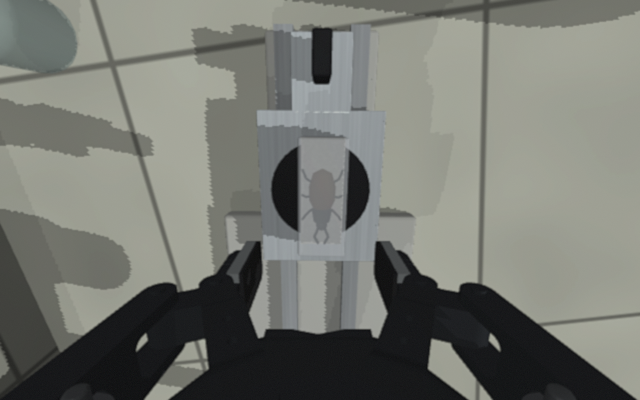

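```bash
python3 - <<'E'
from h import *
D=load('w11');im=D['image'][:,:,::-1]
cv2.imwrite('pics/w11c.png',cv2.resize(im[100:275,250:390],None,fx=3.4,fy=3.4,interpolation=cv2.INTER_CUBIC))
sy=np.array([np.cos(np.radians(82.3)),np.sin(np.radians(82.3)),0]);sx=np.array([sy[1],-sy[0],0])
c=np.array([.5333,.1864,.045])
for u,v in ((299,138),(346,138),(299,255.5),(347,255.5)):
    q=onz(D,u,v,.075)-c; print((q@sx).round(4),(q@sy).round(4))
for u,v in ((271,190),(370,190)): q=onz(D,u,v,.045)-c; print('disc',(q@sx).round(4),(q@sy).round(4))
E
```

```text
0.0162 -0.0477
-0.0196 -0.0478
0.0179 0.0503
-0.0232 0.0502
disc 0.0446 -0.0002
disc -0.0455 -0.0004
```

View pics/w11c.png

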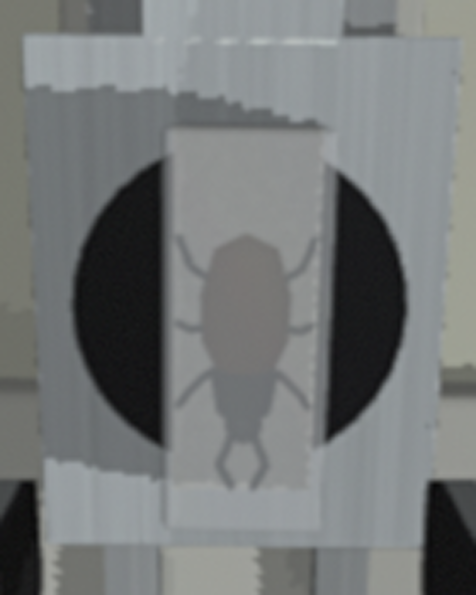

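```bash
python3 - <<'E'
from h import *
sx=np.array([np.sin(np.radians(82.3)),-np.cos(np.radians(82.3)),0])
M=tool(np.radians(172.3),sx,.26);print(M.round(3))
print(robot.get_state()['qpos'].round(2));print(rel([.5187,.0858,.135],M))
E
```

```text
[[-0.991  0.034 -0.129]
 [ 0.134  0.255 -0.958]
 [-0.    -0.966 -0.257]]
[ 0.35  0.3  -0.26  1.01 -0.   -1.09]
(array([0.0024, 0.0147, 0.1113]), array([-0.2581,  0.0011, -0.0045]))
```

apply_moves(motion=[0,0,0.015,-0.03,0,0,0.04,0.001,0.002,0.035,-0.08,0,0,0.04,0.001,0.004,0.06,-0.14,0,-0.002,0.04,0.002,0.008,0.085,-0.2,0,-0.003,0.04,0.002,0.012,0.105,-0.24,0,-0.004,0.04,0.0024,0.0147,0.111,-0.258,0.001,-0.0045,0.04,0.0024,0.0147,0.111,-0.258,0.001,-0.0045,0.04,0.0024,0.0147,0.111,-0.258,0.001,-0.0045,0.04])

```text
clock: 12.18
tool_pos: [0.5163, 0.0852, 0.1316]
tcp_rot: [-0.158, -2.416, 1.862]
wrist_force: [-0.3, 0.1, -0.3]
gripper_width: 0.0399
```

```bash
python3 - <<'E'
from h import *
d=snap('wrist','w12')
sx=np.array([np.sin(np.radians(82.3)),-np.cos(np.radians(82.3)),0])
M=tool(np.radians(172.3),sx,.26)
s=robot.get_state();print(s['clock'],s['tool_pos'],s['gripper_width']);print(rel([.5187,.0858,.135],M),rel([.5187,.0858,.055],M))
E
```

```text
12.2333 [0.51677238 0.08587506 0.13195604] 0.039712029631483986
(array([-0.0019, -0.0029, -0.001 ]), array([-0.0028, -0.001 ,  0.0052])) (array([-0.0023,  0.0745,  0.0194]), array([-0.0028, -0.001 ,  0.0052]))
```

View pics/w12.png

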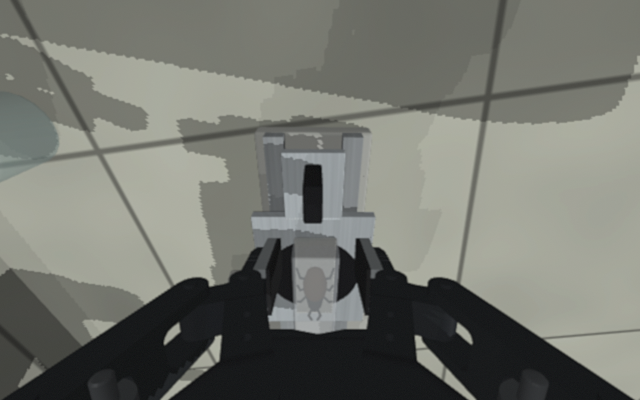

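apply_moves(motion=[-0.001,0.01,0.0025,-0.001,0,0.002,0.04,-0.0022,0.03,0.008,-0.002,0,0.004,0.04,-0.0022,0.05,0.013,-0.002,0,0.004,0.04,-0.0022,0.065,0.017,-0.002,0,0.004,0.04,-0.0022,0.073,0.019,-0.002,0,0.004,0.04,-0.0022,0.073,0.019,-0.002,0,0.004,0.04,-0.0022,0.073,0.019,-0.002,0,0.004,0.04])

```text
clock: 12.82
tool_pos: [0.5186, 0.0863, 0.0568]
tcp_rot: [-0.161, -2.421, 1.863]
wrist_force: [0.2, 0.0, 0.1]
gripper_width: 0.0398
```

```bash
python3 - <<'E'
from h import *
d=snap('wrist','w13')
s=robot.get_state();print(s['clock'],s['tool_pos'],s['gripper_width'],s['wrist_force'])
E
```

```text
12.8667 [0.5191896  0.08603002 0.05739547] 0.04019213466999016 [0.18604468 1.09670381 0.93859301]
```

View pics/w13.png

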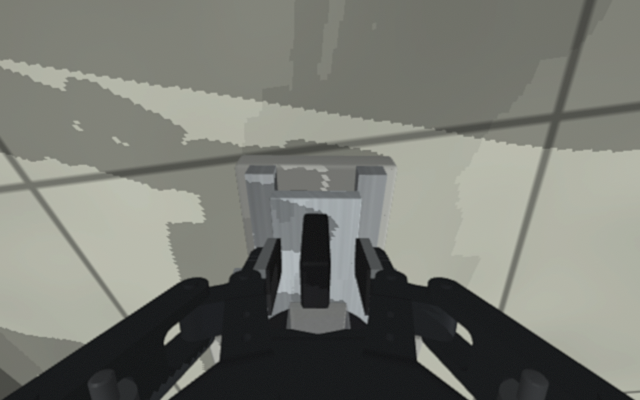

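apply_moves(motion=[0,0,0,0,0,0,0.005,0,0,0,0,0,0,0.005,0,0,0,0,0,0,0.005,0,0,0,0,0,0,0.005,0,0,0,0,0,0,0.005,0,0,0,0,0,0,0.005], squeeze=30)

```text
clock: 13.37
tool_pos: [0.5199, 0.0853, 0.0578]
tcp_rot: [-0.166, -2.423, 1.862]
wrist_force: [1.1, 0.6, 5.3]
gripper_width: 0.0135
```

```bash
python3 - <<'E'
from h import *
s=robot.get_state();print(s['clock'],s['tool_pos'],s['gripper_width'],s['wrist_force'])
C=R.from_rotvec(s['tcp_rot']).as_matrix()
for yaw in (81.8,82.3,82.8):
  sy=np.array([np.cos(np.radians(yaw)),np.sin(np.radians(yaw)),0]);print((C.T@sy).round(4))
E
```

```text
13.3667 [0.51989536 0.08530206 0.05780488] 0.013496394615081704 [1.13434769 0.64665598 5.30178064]
[-0.0074  0.2574 -0.9663]
[ 0.0013  0.2574 -0.9663]
[ 0.01    0.2573 -0.9663]
```

apply_moves(motion=[0,0.0005,-0.0019,0,0,0,0.005,0,0.0013,-0.0048,0,0,0,0.005,0,0.0023,-0.0087,0,0,0,0.005,0,0.0036,-0.0135,0,0,0,0.005,0,0.0049,-0.0184,0,0,0,0.005,0,0.0062,-0.0232,0,0,0,0.005,0,0.0075,-0.028,0,0,0,0.005,0,0.0087,-0.0328,0,0,0,0.005])

```text
clock: 14.03
tool_pos: [0.5246, 0.1185, 0.0578]
tcp_rot: [-0.167, -2.421, 1.863]
wrist_force: [1.8, -2.4, 5.9]
gripper_width: 0.0134
```

```bash
python3 - <<'E'
from h import *
d=snap('wrist','w14');snap('scene','s14')
s=robot.get_state();print(s['clock'],s['tool_pos'],s['gripper_width'],s['wrist_force'],s['moment'])
a=cv2.imread('pics/s14.png')[90:220,320:500];cv2.imwrite('pics/s14c.png',cv2.resize(a,(720,520)))
E
```

```text
14.1333 [0.52473697 0.11938558 0.0578078 ] 0.013791812310230647 [2.95259796 0.66427041 4.94983542] [ 0.25665017 -0.53088203 -0.40593184]
```

View pics/s14c.png

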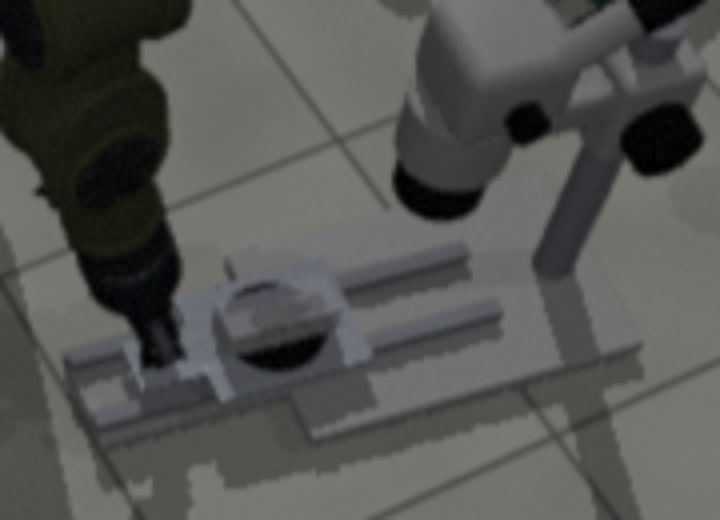

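apply_moves(motion=[-0.0003,0.0013,-0.0048,0,0,0,0.005,-0.0005,0.0026,-0.0097,0,0,0,0.005,-0.0007,0.0041,-0.0155,0,0,0,0.005,-0.0008,0.0057,-0.0213,0,0,0,0.005,-0.0009,0.0072,-0.0271,0,0,0,0.005,-0.001,0.0087,-0.0329,0,0,0,0.005,-0.0011,0.0103,-0.0386,0,0,0,0.005,-0.0012,0.0118,-0.0444,0,0,0,0.005])

```text
clock: 14.8
tool_pos: [0.5311, 0.1642, 0.0578]
tcp_rot: [-0.165, -2.421, 1.862]
wrist_force: [-1.5, -1.6, 10.6]
gripper_width: 0.0133
```

```bash
python3 - <<'E'
from h import *
d=snap('wrist','w15');snap('scene','s15')
s=robot.get_state();print(s['clock'],s['tool_pos'],s['gripper_width'],s['wrist_force'],s['moment'],s['qpos'].round(2))
a=cv2.imread('pics/s15.png')[90:220,320:500];cv2.imwrite('pics/s15c.png',cv2.resize(a,(720,520)))
E
```

```text
14.9 [0.53123869 0.16517139 0.05778006] 0.01348315989295173 [-0.09521946  2.04744022  8.30430656] [ 0.35677851 -0.04444887 -0.29516922] [ 0.15  0.31 -0.51  0.68  0.25 -1.27]
```

View pics/s15c.png

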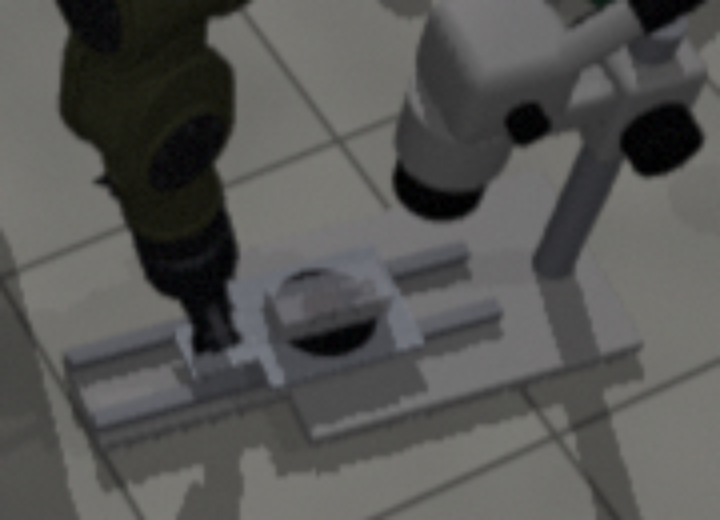

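View pics/w15.png

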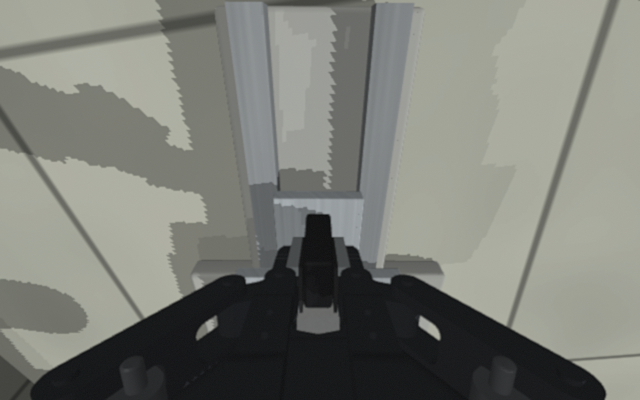

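apply_moves(motion=[0,0.0008,-0.0048,0,0,0,0.005,-0.0001,0.002,-0.0097,0,0,0,0.005,-0.0001,0.0035,-0.0145,0,0,0,0.005,-0.0002,0.0048,-0.0203,0,0,0,0.005,-0.0003,0.0063,-0.0261,0,0,0,0.005,-0.0003,0.0077,-0.0309,0,0,0,0.005,-0.0004,0.009,-0.0357,0,0,0,0.005,-0.0004,0.0102,-0.0406,0,0,0,0.005])

```text
clock: 15.57
tool_pos: [0.537, 0.2053, 0.0578]
tcp_rot: [-0.165, -2.42, 1.863]
wrist_force: [0.5, -1.9, 6.0]
gripper_width: 0.0135
```

```bash
python3 - <<'E'
from h import *
d=snap('wrist','w16');snap('scene','s16')
s=robot.get_state();print(s['clock'],s['tool_pos'],s['gripper_width'],s['wrist_force'],s['moment'],s['qpos'].round(2))
a=cv2.imread('pics/s16.png')[90:220,320:500];cv2.imwrite('pics/s16c.png',cv2.resize(a,(720,520)))
E
```

```text
15.6667 [0.53703487 0.20615333 0.0578016 ] 0.013682612263519708 [1.22074998 1.59015631 4.27096615] [ 0.29587775 -0.30762172 -0.25858744] [ 0.23  0.33 -0.48  0.67  0.24 -1.2 ]
```

View pics/s16c.png

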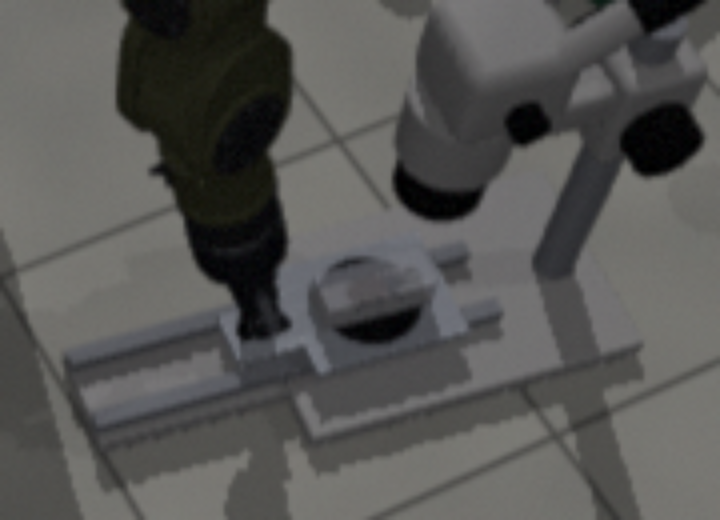

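apply_moves(motion=[0,0.0006,-0.0024,0,0,0,0.005,0,0.0012,-0.0048,0,0,0,0.005,0,0.0018,-0.0072,0,0,0,0.005,-0.0001,0.0024,-0.0097,0,0,0,0.005,-0.0001,0.003,-0.012,0,0,0,0.005,-0.0001,0.0036,-0.0145,0,0,0,0.005,-0.0001,0.0042,-0.017,0,0,0,0.005,-0.0001,0.0046,-0.0188,0,0,0,0.005])

```text
clock: 16.33
tool_pos: [0.5396, 0.2241, 0.0578]
tcp_rot: [-0.165, -2.42, 1.863]
wrist_force: [1.8, -2.0, 5.5]
gripper_width: 0.0133
```

apply_moves(motion=[0,0.0006,-0.0024,0,0,0,0.005,0,0.0012,-0.0048,0,0,0,0.005,-0.0001,0.0018,-0.0072,0,0,0,0.005,-0.0001,0.0024,-0.0097,0,0,0,0.005,-0.0001,0.0024,-0.0097,0,0,0,0.005,-0.0001,0.0024,-0.0097,0,0,0,0.005])

```text
clock: 16.83
tool_pos: [0.5412, 0.2349, 0.0579]
tcp_rot: [-0.164, -2.421, 1.862]
wrist_force: [3.2, -0.7, 1.5]
gripper_width: 0.0134
```

```bash
python3 - <<'E'
from h import *
d=snap('wrist','w17');snap('scene','s17')
s=robot.get_state();print(s['clock'],s['tool_pos'],s['gripper_width'],s['wrist_force'],s['moment'],s['qpos'].round(2))
a=cv2.imread('pics/s17.png')[90:220,320:500];cv2.imwrite('pics/s17c.png',cv2.resize(a,(720,520)))
E
```

```text
16.9333 [0.54113405 0.23485495 0.05783749] 0.01352667886297798 [3.38910559 0.15796914 3.18771067] [-0.20867844 -0.75519418 -0.41033758] [ 0.28  0.34 -0.46  0.66  0.24 -1.15]
```

View pics/s17c.png

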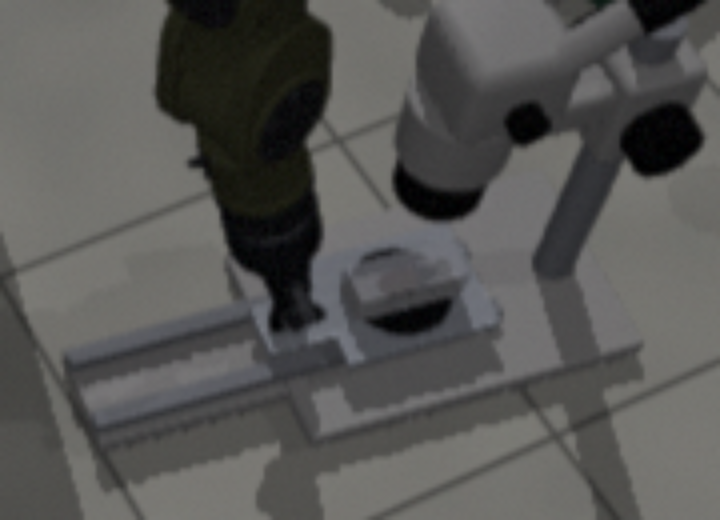

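apply_moves(motion=[-0.0003,0.0004,-0.0014,0,0,0,0.005,-0.0005,0.0008,-0.0029,0,0,0,0.005,-0.0005,0.0012,-0.0043,0,0,0,0.005,-0.0005,0.0015,-0.0058,0,0,0,0.005,-0.0005,0.0015,-0.0058,0,0,0,0.005])

```text
clock: 17.35
tool_pos: [0.5414, 0.2361, 0.0577]
tcp_rot: [-0.167, -2.411, 1.871]
wrist_force: [-3.4, -20.7, 17.5]
gripper_width: 0.0132
```

apply_moves(motion=[0,-0.0008,0.0025,0,0,0,0.005,0,-0.0008,0.003,0,0,0,0.005,0,-0.0008,0.003,0,0,0,0.005])

```text
clock: 17.6
tool_pos: [0.5413, 0.2361, 0.0577]
tcp_rot: [-0.164, -2.418, 1.864]
wrist_force: [-0.5, -7.1, 8.8]
gripper_width: 0.0136
```

apply_moves(motion=[0,0,0,0,0,0,0.04,0,0,0,0,0,0,0.04,0,0,0,0,0,0,0.04,0,0,0,0,0,0,0.04])

```text
clock: 17.93
tool_pos: [0.5404, 0.2377, 0.057]
tcp_rot: [-0.16, -2.42, 1.862]
wrist_force: [-0.5, -0.2, -0.2]
gripper_width: 0.0402
```

apply_moves(motion=[0,-0.008,0,0,0,0,0.04,0,-0.02,0,0,0,0,0.04,0,-0.04,0,0,0,0,0.04,0,-0.06,0,0,0,0,0.04,0,-0.075,0.02,0,0,0,0.04,0,-0.09,0.05,0,0,0,0.04,0,-0.1,0.08,0,0,0,0.04,0,-0.1,0.1,0,0,0,0.04])

```text
clock: 18.6
tool_pos: [0.5257, 0.1143, 0.1309]
tcp_rot: [-0.166, -2.422, 1.863]
wrist_force: [1.1, 0.1, -0.5]
gripper_width: 0.04
```

```bash
python3 - <<'E'
from h import *
d=snap('wrist','w18');snap('scene','s18');snap('top','t18')
s=robot.get_state();print(s['clock'],s['tool_pos'],s['gripper_width'],s['wrist_force'])
a=cv2.imread('pics/s18.png')[90:220,320:500];cv2.imwrite('pics/s18c.png',cv2.resize(a,(720,520)))
E
```

```text
18.75 [0.52479933 0.11527387 0.12901725] 0.04001179481399804 [0.44049903 0.33115574 0.74132287]
```

View pics/s18c.png

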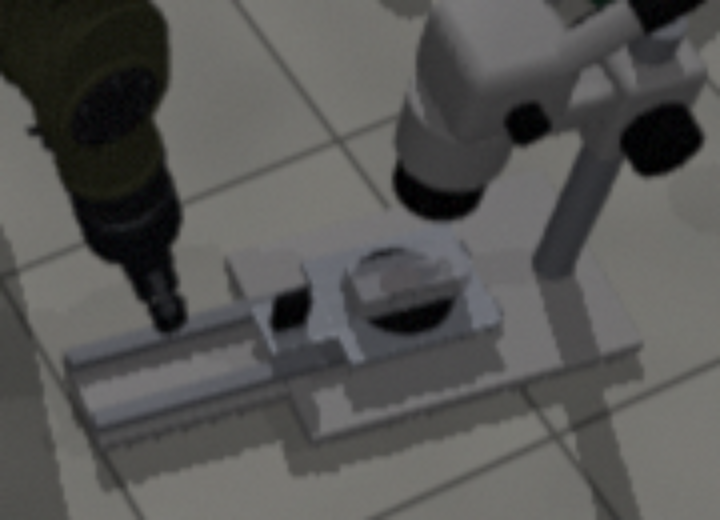

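View pics/w18.png

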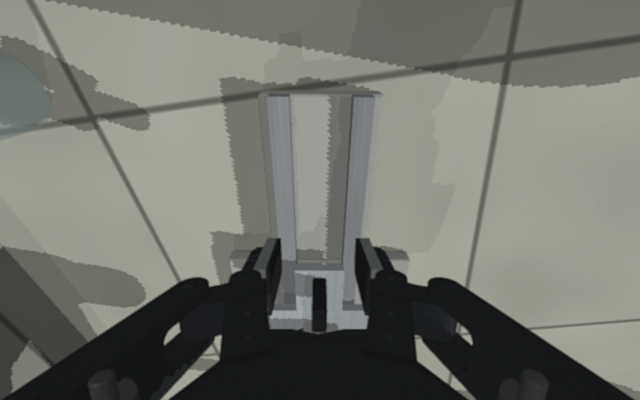

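View pics/t18.png

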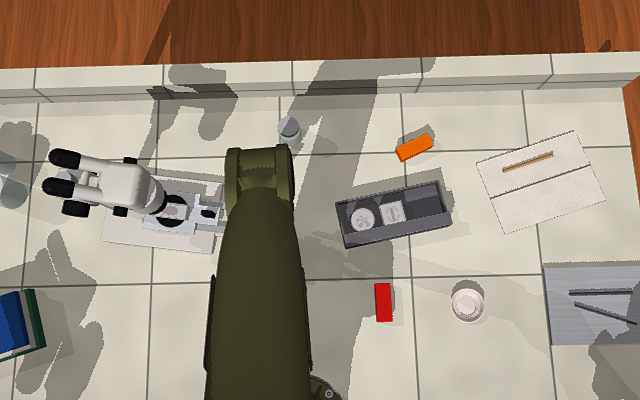

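```bash
python3 - <<'E'
from h import *
S=load('s18'); T=load('t18');f=lambda x,y:(x/4+320,y/4+90)
im=S['image'][:,:,::-1];cv2.imwrite('pics/s18d.png',np.clip(cv2.resize(im[125:190,375:455],None,fx=9,fy=9,interpolation=cv2.INTER_CUBIC)*2,0,255).astype('uint8'))
im=T['image'][:,:,::-1];cv2.imwrite('pics/t18d.png',np.clip(cv2.resize(im[165:245,100:235],None,fx=5.5,fy=5.5,interpolation=cv2.INTER_CUBIC),0,255).astype('uint8'))
print('barrel',onz(S,*f(437,186),.19)); print('disc now',onz(S,*f(410,292),.045),'fin top',onz(S,*f(294,300),.086), 'fin0',onz(load('scene0'),330+101/5,130+232/5,.086))
print('fin top-cam',onz(T,209,213,.086))
E
```

```text
barrel [0.55780558 0.338124   0.19      ]
disc now [0.56323677 0.34350779 0.045     ] fin top [0.54792085 0.23069737 0.086     ] fin0 [0.52450374 0.08083631 0.086     ]
fin top-cam [0.53719157 0.22487255 0.086     ]
```

View pics/s18d.png

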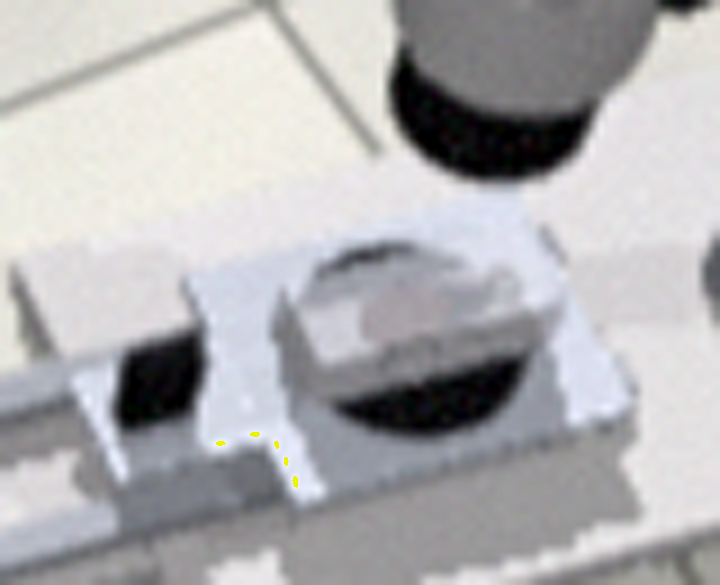

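View pics/t18d.png

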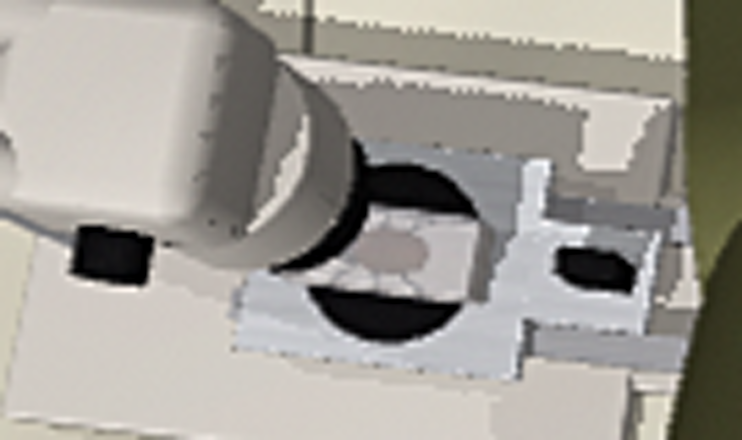

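```bash
python3 - <<'E'
from h import *
s=robot.get_state();print(s['clock'],s['wrist_force'],s['joint_velocities'].round(3))
print(robot.hand_in())
E
```

```text
18.75 [0.44049903 0.33115574 0.74132287] [ 0.035  0.006  0.013 -0.01   0.01   0.009]
the job is handed in; nothing more can be done
None
```

I tilted the beetle block up about 20°, drew it out from under the lip and laid it white backing down on the black disc, lengthways along the slide direction. I let go of it, then slid the stage by its fin until it met its stop. The job was handed in at 18.75 s with the gripper open and clear of everything.

**Placing:** after I let go, the wrist camera put the block within about 2 mm of the disc's middle. After the slide it still looked centred in the scene and top views.

**Stage home:** it travelled about 152 mm and then met a firm stop at about 21 N. From that travel the disc's middle comes to about (0.554, 0.337), against a lens axis of about (0.558, 0.338) seen in the scene camera.

**Bystanders:** in the last top view the puck, the moth block, the jar and the dish were where they started.

**Disagreements:**
- The scene and top cameras together read heights about 10 mm too low, so I used wrist-camera measurements for the grasp and placing; those agreed with the given heights to within about 3 mm.
- In the last scene view the disc read about 8 mm from the lens axis. That camera's positions had been running about 5 mm off in x, so I relied on the firm stop instead.
- Setting the block down took a brief downward push of about 13 N before I backed off and opened the gripper.

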